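Check medicine cartons under the fixed scanner

ROBOT

A 6-joint arm with a two-finger parallel gripper is mounted at the origin on the work surface. World frame = base frame: x ahead of the robot, y to its left, z up, the work surface at z = 0. Lengths are in mm, angles in degrees, forces in N, time in s.
With the tool pointing down it reaches from about 350 to 850 mm from the base axis. Payload 8.1 kg.
Tool frame: the origin (TCP) lies midway between the tips of the shut fingers; the grasp point (between the pads) lies 19 mm behind it; x points along the fingers, z is the direction in which the jaws open and shut, and the axes are right-handed (so a half turn about x gives the same grasp; the last joint's range is limited). The gripper opens to 85 mm and grips with 20 to 120 N. Pads are 22 mm wide; open, the fingers measure 114 mm over their backs; the gripper's body (76 mm by 85 mm) begins 54 mm behind the grasp point. The pads swing forward as they close: fully open they stand 13 mm farther back than shut.
Start: joints at [-74.507, 7.471, 85.268, -0, 87.261, -4.893], TCP at [209.024, -562.418, 231.292] pointing down, gripper open.
Joint ranges: [-169.43, 169.43], [-51.17, 129.36], [1.28, 143.12], [-76.62, 256.62], [0, 156.53], [-152.29, 152.29]. Speed limits (degrees/s): [136.94, 136.94, 159.86, 180, 180, 180].

INTERFACE

Orientations are given as [roll, pitch, yaw] about the fixed x, y, z axes, in that order (R = Rz(yaw) Ry(pitch) Rx(roll)).
In Python, from bench import r gives the robot as it stands. The module is installed in compiled form; this text tells all that it offers.
- The arm moves only by the tool servo_tool, never from a script. Its argument "commands" is a list that holds one entry, the list of rows, each a list of 7 numbers: the closure in counts, from 0 (fully open) to 255 (shut), then the shift along the tool's x, y, z in cm, then the turn, a rotation vector about the tool's x, y, z in degrees. A call has 1 to 8 rows; each row is the pose to reach, as a shift and turn from the pose commanded when the call began, along the tool's axes at that moment; what a row does not reach only later rows make up. A row lasts 1/10 s, in which the tool goes at most 50 mm and 8.59 degrees, less where a joint would pass 70% of its speed; a pose out of reach is approached as far as the arm can. A call with a gripper value outside its range is refused whole. The fingers move at their own pace and stop on an object; "force" is the grip in N (left out, the last holds). Time passes only in rows, so rows that repeat a pose let the fingers close. It gives the time, the measured TCP pose, the force and the opening at its end, in the units of the state.
- r.sense(): the state, without advancing time (a new reading comes with each control period).
- r.snapshot(name): name is "side" or "top"; returns (picture, depth): 384x512x3 uint8, red, green, blue; 384x512 float32, mm along the optical axis (not along the pixel's ray), 0 where there is no reading.
- r.calibration(name): a dict with "fx", "fy", "cx", "cy" (pixels), "pose" (4x4, takes a point from camera to world coordinates). Camera axes: x right, y down, z forward; pixel columns grow to the right and rows downward; lengths in mm; the calibration is good to about 2 mm. A picture is of the moment at which its call begins. calibration takes no time and is no camera call.
- r.hand_in(): hands the job in, once; it reports no verdict.
The state is a dict: "time": time; "joint_pos": joint angles; "qd": joint speeds; "joint_efforts": joint torques, N m; "tool_pos": TCP position; "tcp_rot": TCP orientation; "ft_force": force on the tool from outside, world axes, zero at the start; "wrist_torque": the same for the moment, N m; "finger_gap": finger opening in mm.
Only numpy, scipy, OpenCV 4.12 (cv2) and the standard library are available. Lean on these libraries where they do the work, as an engineer would, in place of code of your own. Each camera call takes 0.05 s, during which the arm holds its last target.

TASK

Check the medicine cartons from the grey stock tray at the clinic's scanner: lay them all flat on the sliding carrier and turn the selector to the double bar; then, by its post, slide the carrier so that each carton's black label stops right under the fixed pointer for at least a second, the longest carton first and the shortest last. After that turn the selector back to the round dot, lay all the cartons flat in the stock tray again and leave the carrier pulled fully back towards the robot. Do not knock the scanner stand, and leave the mug, mouse and pill bottle where they are.

Things in the scene. Friction and masses are not known exactly. Their poses are not given: they have to be found in the camera images.
- carton_long: Longest medicine carton, plain white, lying flat: 40 wide (x) by 110 long (y) by 36 mm high. Origin at the centre of its underside, z up. May be absent.
- carton_middle: Middle medicine carton, plain white, lying flat: 40 wide (x) by 85 long (y) by 36 mm high. Origin at the centre of its underside, z up. May be absent.
- carton_short: Shortest medicine carton, plain white, lying flat: 40 wide (x) by 60 long (y) by 36 mm high. Origin at the centre of its underside, z up. May be absent.
- label_long (a point): Centre of the black 16 mm square label, in the middle of the long carton's top face, 36 mm above its underside.
- label_middle (a point): Centre of the black 16 mm square label, in the middle of the middle carton's top face, 36 mm above its underside.
- label_short (a point): Centre of the black 16 mm square label, in the middle of the short carton's top face, 36 mm above its underside.
- pointer (a point): Tip of the fixed steel pointer (upright rod 10 mm thick) of the scanner stand, 96 mm above the desk, 18 mm above the tops of cartons on the carrier. Its axes are those of the stage, which is turned up to 0.08 rad; stage and stand are fixed.
- stand: Scanner stand, must not be knocked (limit 12 N). Origin on the desk, 30 mm in -x of the pointer. The pointer hangs from an arm 16 mm wide, 141 to 157 mm above the desk, that starts 10 mm in -x of the tip and runs in the stage's +x to a column 215 mm away; on the column, 150 to 260 mm in +x of the tip, is a round black scanner head up to 240 mm high.
- carrier_mid (a point): Centre of the carrier's floor, 42 mm above the desk. The carrier is an aluminium tray 160 (x) by 256 mm (y) with a rim 5 mm high and 4 mm thick; its axes are parallel to the stage's. On its floor are three black rubber spots 46 x 116 mm, flush, and in the fourth quarter the post.
- spot0 (a point): Centre of the rubber spot at (+39, +62) mm from carrier_mid, on the floor; its long side runs along y. Any carton may lie on any spot.
- spot1 (a point): Centre of the rubber spot at (+39, -62) mm from carrier_mid.
- spot2 (a point): Centre of the rubber spot at (-39, +62) mm from carrier_mid.
- handle_top (a point): Top centre of the carrier's black round post, 22 mm in diameter and 60 mm high, at (-39, -62) mm from carrier_mid. Grip it from above and slide the carrier in x and y; each slide resists with about 1.2 N plus 6 N per m/s and stays where it is left.
- saddle (a joint): Lower slide of the carrier, m: 0 = fully back (nearest the robot, carrier_mid 150 mm in -x of the pointer), grows as the carrier moves in the stage's +x, up to 0.215. The gripper can reach the spots freely when this is near 0; farther in, the pointer is in the way.
- carrier (a joint): Upper slide of the carrier, m, along the stage's y: 0 = carrier_mid in line with the pointer, range -0.09 to 0.09.
- stock_mid (a point): Centre of the stock tray's floor, 4 mm above the desk. Fixed grey tray 340 (x) by 150 mm (y) outside, walls 5 mm thick, rim 10 mm above the desk. The cartons start in it side by side in x, about 105 mm apart, their length roughly along y.
- selector_grip (a point): On the selector's axis, 80 mm above the desk, 10 mm below its top. Its grip is a black bar 56 mm long, 14 mm thick, 34 mm high, on top of a fixed white box 130 (x) x 110 (y) x 50 mm. This point's +x axis points along the bar to the end with the white line.
- selector (a joint): Angle of the selector, rad, growing clockwise seen from above: 0 = white line at the round dot (off), 0.6 = at the single bar (standby), 1.2 = at the double bar (scan); range 0 to 1.7. It stays where it is left, with light friction; within 0.15 of a mark counts as at it.
- mug: White mug, 76 mm across, 90 mm high; bystander. Origin under its centre.
- mouse: Black computer mouse 105 x 60 x 32 mm; bystander. Origin under its centre.
- pill_bottle: White pill bottle 52 mm across, 90 mm high; bystander. Origin under its centre.
Not all that is in view belongs to the job. Leave any blue or yellow look-alike of the carton_long alone.

How it is judged:
By the outcome, as a careful person would: the job done as asked, in the order asked, and still so for the second after the job is handed in, with the robot touching nothing.
Of carton_long, carton_middle, carton_short only 2 to 3 are there at a start; the rules pass over those that are not, and their reading is None.
At some moment in a run one of carton_long, carton_middle, carton_short may be knocked a few centimetres aside while the robot is not near it.
Once in a run the grip may slacken for a moment while it holds something.
It also fails if it takes over 210 s, if anything falls off the work surface, if the arm or the gripper's body presses on something with over 40 N, if the wrist force passes 120 N, or if a joint passes its speed limit or range.

## Working session

There is one attempt and no reset: what is moved stays moved. The work goes in short steps, Python scripts to look and compute and a tool call to move; the robot and the scene stay as the last step left them, time stands still between calls to the robot, and variables do not carry over. Pictures are saved under pics/ and viewed, and the job is handed in when it is done.

Besides the shell and the picture viewer there is one more tool, called after "Request:" in YAML: its name, and indented under it one key for each argument. servo_tool: Moves the arm, as the interface text tells. Its arguments: {"type":"object","properties":{"commands":{"type":"array","items":{"type":"array","items":{"type":"array","items":{"type":"number"}}}},"force":{"type":"number"}},"required":["commands"]}

```bash
mkdir -p pics
cat > h.py <<'E'
import numpy as np, cv2
from bench import r
from scipy.spatial.transform import Rotation as R
def snap(name,tag):
    p,d=r.snapshot(name); cv2.imwrite(f'pics/{tag}.png',cv2.cvtColor(p,cv2.COLOR_RGB2BGR)); np.savez(f'pics/{tag}.npz',p=p,d=d); return p,d
def ray(name,u,v,z):
    c=r.calibration(name);P=np.array(c['pose']);d=P[:3,:3]@np.array([(u-c['cx'])/c['fx'],(v-c['cy'])/c['fy'],1]);o=P[:3,3]
    return o+d*(z-o[2])/d[2]
def cloud(name,d):
    c=r.calibration(name);P=np.array(c['pose']);v,u=np.mgrid[:d.shape[0],:d.shape[1]]
    X=np.stack([(u-c['cx'])/c['fx']*d,(v-c['cy'])/c['fy']*d,d],-1); return X@P[:3,:3].T+P[:3,3]
E
python3 - <<'E'
from h import *
for n in('top','side'):
    snap(n,n+'0'); c=r.calibration(n); print(n,c['fx'],c['cx'],c['cy'],np.round(c['pose'],3).tolist())
s=r.sense(); print({k:np.round(v,2).tolist() for k,v in s.items()})
E
```

```text
top 415.87749250613854 257.85864369275856 189.46907589758723 [[-0.027, -0.996, 0.082, 352.79], [-1.0, 0.026, -0.013, 43.05], [0.011, -0.082, -0.997, 1764.492], [0.0, 0.0, 0.0, 1.0]]
side 416.5948377700223 265.08891342249376 194.7163471954397 [[-0.885, -0.346, 0.312, 5.305], [-0.466, 0.666, -0.582, 914.658], [-0.007, -0.66, -0.751, 1267.455], [0.0, 0.0, 0.0, 1.0]]
{'time': 0.1, 'joint_pos': [-74.51, 7.51, 85.32, -0.0, 87.26, -4.89], 'qd': [-0.07, -0.14, -0.16, -0.03, 0.06, -0.07], 'joint_efforts': [0.0, -57.1, -50.19, -0.0, 0.01, 0.0], 'tool_pos': [208.9, -561.93, 230.34], 'tcp_rot': [175.36, 89.9, 105.74], 'ft_force': [-0.1, 0.21, 0.56], 'wrist_torque': [-0.06, 0.03, 0.0], 'finger_gap': 85.54}
```

View pics/top0.png

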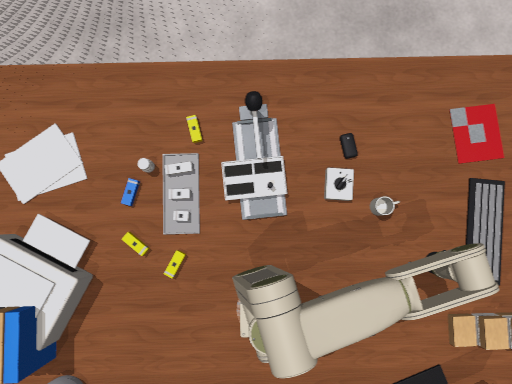

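View pics/side0.png

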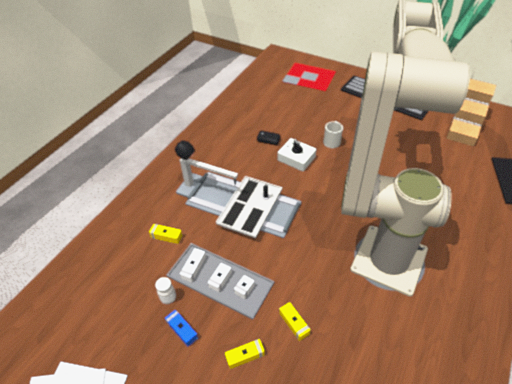

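Run:
```python
from h import *
p=cv2.imread('pics/top0.png');c=p[85:255,120:400];cv2.imwrite('pics/top0c.png',cv2.resize(c,None,fx=2.85,fy=2.85,interpolation=cv2.INTER_CUBIC))
p=cv2.imread('pics/side0.png');c=p[120:320,150:350];cv2.imwrite('pics/side0c.png',cv2.resize(c,None,fx=3,fy=3,interpolation=cv2.INTER_CUBIC))
```

```text
(no output)
```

View pics/top0c.png

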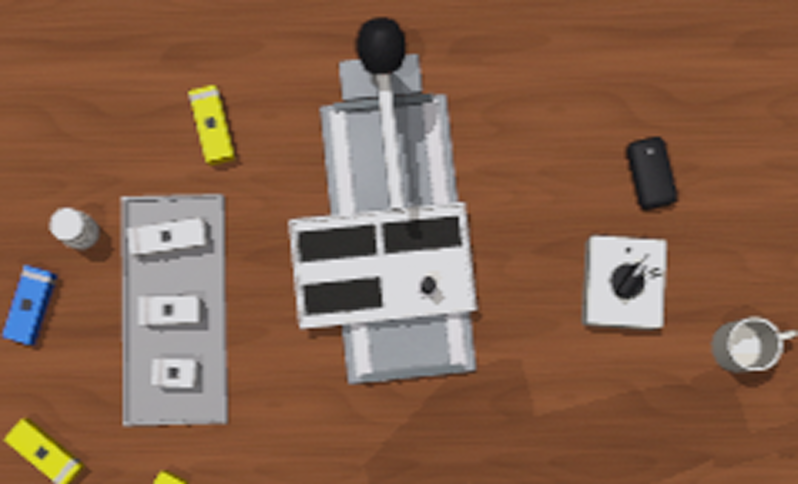

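View pics/side0c.png

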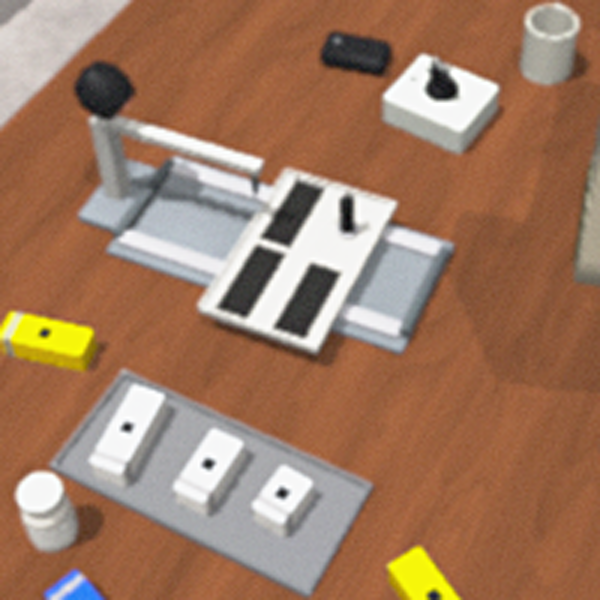

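Run:
```python
from h import *
z=np.load('pics/top0.npz');p,d=z['p'],z['d'];X=cloud('top',d)
p=p.astype(int);V=p.max(-1);S=V-p.min(-1)
def comps(m,amin=20):
    n,l,s,c=cv2.connectedComponentsWithStats(m.astype(np.uint8));return [(i,s[i],c[i],l==i) for i in range(1,n) if s[i][4]>=amin]
def rect(n,m,zz):
    P=[]
    for v,u in zip(*np.nonzero(m)):P.append(ray(n,u,v,zz)[:2])
    P=np.array(P,np.float32);(c,wh,a)=cv2.minAreaRect(P);return np.round(c,1),np.round(wh,1),round(a,1),P.mean(0).round(1)
print('white comps')
for i,s,c,m in comps((V>185)&(S<30)):
    print(s,c.round(1),[rect('top',m,zz) for zz in(40,47)] if s[4]<6000 and 100<c[0]<400 else '')
print('black')
for i,s,c,m in comps((V<50),6):
    if 100<c[0]<400 and 80<c[1]<260: print(s,c.round(1),rect('top',m,42), 'z',np.median(X[m][:,2]).round(0))
print('grey tray')
for i,s,c,m in comps((abs(V-140)<25)&(S<15),300): 
    if 100<c[0]<400 and 80<c[1]<260: print(s,c.round(1),rect('top',m,8),p[m].mean(0))
# tall
for i,s,c,m in comps((X[...,2]>85)&(d>0),4):
    if 100<c[0]<400 and 60<c[1]<230: print('tall',s,c.round(1),np.percentile(X[m],[2,50,98],axis=0).round(0).tolist())
```

```text
white compsTraceback (most recent call last):
  File "<stdin>", line 12, in <module>
  File "<stdin>", line 8, in rect
  File "h.py", line 7, in ray
    c=r.calibration(name);P=np.array(c['pose']);d=P[:3,:3]@np.array([(u-c['cx'])/c['fx'],(v-c['cy'])/c['fy'],1]);o=P[:3,3]
ValueError: time passes only in moves, steps and waits
```

Run:
```python
from h import *
a=cv2.imread('pics/top0.png');
c=cv2.resize(a[165:206,320:362],None,fx=9,fy=9,interpolation=cv2.INTER_CUBIC)
e=cv2.resize(a[120:205,215:295],None,fx=7,fy=7,interpolation=cv2.INTER_CUBIC)[:595]
b=cv2.imread('pics/side0.png')
f=cv2.resize(b[130:175,270:325],None,fx=7,fy=7,interpolation=cv2.INTER_CUBIC)
g=cv2.resize(b[150:240,205:305],None,fx=6,fy=6,interpolation=cv2.INTER_CUBIC)
cv2.imwrite('pics/z1.png',c);cv2.imwrite('pics/z2.png',e);cv2.imwrite('pics/z3.png',f);cv2.imwrite('pics/z4.png',g)
```

```text
(no output)
```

View pics/z1.png

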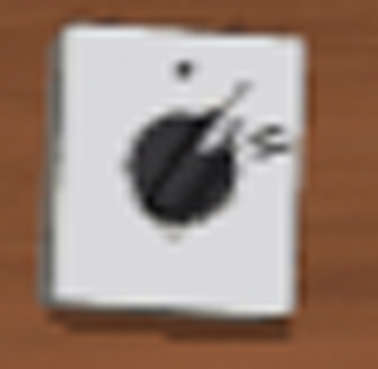

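View pics/z2.png

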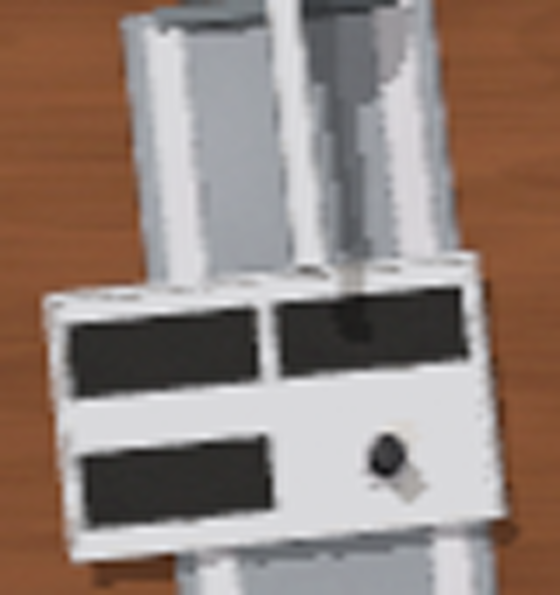

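View pics/z4.png

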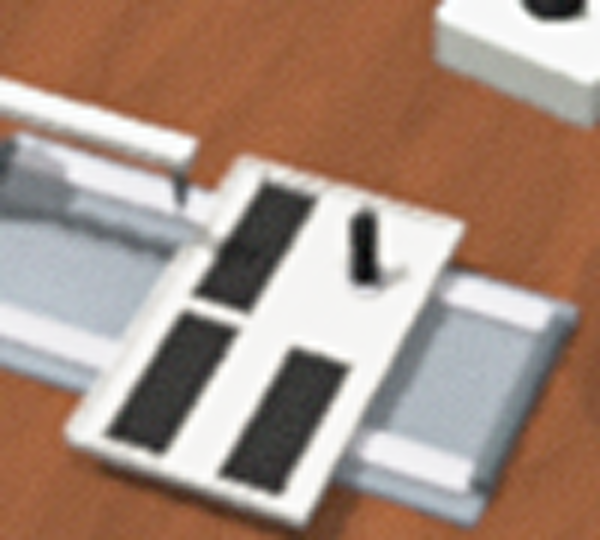

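View pics/z3.png

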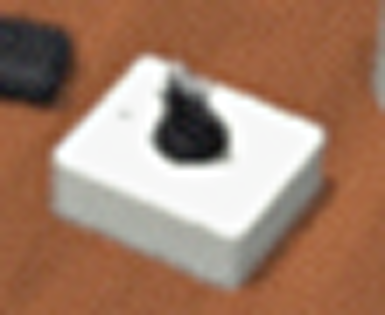

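```bash
cat >> h.py <<'E'
import pickle,os
if not os.path.exists('cal.pkl'): pickle.dump({n:r.calibration(n) for n in('top','side')},open('cal.pkl','wb'))
CAL=pickle.load(open('cal.pkl','rb'))
def ray(name,u,v,z):
    c=CAL[name];P=np.array(c['pose']);u=np.asarray(u,float);v=np.asarray(v,float)
    d=np.stack([(u-c['cx'])/c['fx'],(v-c['cy'])/c['fy'],np.ones_like(u)],-1)@P[:3,:3].T;o=P[:3,3]
    return o+d*((z-o[2])/d[...,2])[...,None]
def proj(name,X):
    c=CAL[name];P=np.array(c['pose']);q=(np.asarray(X,float)-P[:3,3])@P[:3,:3];return np.array([c['fx']*q[...,0]/q[...,2]+c['cx'],c['fy']*q[...,1]/q[...,2]+c['cy']]).T
def cloud(name,d):
    c=CAL[name];P=np.array(c['pose']);v,u=np.mgrid[:d.shape[0],:d.shape[1]]
    X=np.stack([(u-c['cx'])/c['fx']*d,(v-c['cy'])/c['fy']*d,d],-1); return X@P[:3,:3].T+P[:3,3]
def comps(m,amin=20):
    n,l,s,c=cv2.connectedComponentsWithStats(m.astype(np.uint8),connectivity=4);return [(i,s[i],c[i],l==i) for i in range(1,n) if s[i][4]>=amin]
def rect(n,m,zz):
    v,u=np.nonzero(m);P=ray(n,u,v,zz)[:,:2].astype(np.float32)
    (c,wh,a)=cv2.minAreaRect(P);return np.round(c,1).tolist(),np.round(wh,1).tolist(),round(a,1),P.mean(0).round(1).tolist()
def tri(ut,us):
    # two-view triangulation (top px, side px)
    A=[];b=[]
    for n,(u,v) in(('top',ut),('side',us)):
        c=CAL[n];P=np.array(c['pose']);d=P[:3,:3]@np.array([(u-c['cx'])/c['fx'],(v-c['cy'])/c['fy'],1]);d/=np.linalg.norm(d);M=np.eye(3)-np.outer(d,d);A.append(M);b.append(M@P[:3,3])
    return np.linalg.lstsq(np.vstack(A),np.hstack(b),rcond=None)[0].round(1)
E
cat > m.py <<'E'
from h import *
import sys
def measure(tag,n='top',win=(100,80,400,260)):
    z=np.load(f'pics/{tag}.npz');p,d=z['p'],z['d'];X=cloud(n,d)
    p=p.astype(int);V=p.max(-1);S=V-p.min(-1);zz=[40,47]
    W=np.zeros(V.shape,bool);W[win[1]:win[3],win[0]:win[2]]=1
    for i,s,c,m in comps((V>185)&(S<30)&W): print('white',s.tolist(),c.round(1),[rect(n,m,q) for q in zz])
    for i,s,c,m in comps((V<60)&W,5): print('black',s.tolist(),c.round(1),[rect(n,m,q)for q in(40,42)],'z',np.median(X[m][:,2]).round(0))
    for i,s,c,m in comps((abs(V-140)<25)&(S<15)&W,150): print('grey',s.tolist(),c.round(1),rect(n,m,8))
    for i,s,c,m in comps((X[...,2]>85)&(d>0)&W,4): print('tall',s.tolist(),c.round(1),np.percentile(X[m],[2,50,98],axis=0).round(0).tolist())
if __name__=='__main__': measure(sys.argv[1])
E
python3 m.py top0; python3 -c "
from m import *
measure('side0','side',(150,120,350,320))"
```

```text
white [253, 117, 9, 41, 163] [256.6 137.5] [([716.0, 18.8], [172.7, 18.6], 4.8, [713.5999755859375, 19.5]), ([714.6, 18.9], [172.0, 18.5], 4.8, [712.2000122070312, 19.600000381469727])]
white [222, 124, 65, 76, 1370] [254.2 175.1] [([620.9, 43.0], [314.2, 255.6], 4.5, [555.0999755859375, 33.79999923706055]), ([619.8, 43.0], [312.9, 254.6], 4.5, [554.2999877929688, 33.900001525878906])]
white [267, 127, 16, 38, 214] [273.9 147.8] [([678.0, -54.8], [62.9, 157.1], 88.2, [667.9000244140625, -51.79999923706055]), ([676.6, -54.4], [62.6, 156.4], 88.2, [666.5999755859375, -51.400001525878906])]
white [138, 158, 11, 11, 96] [142.8 163.2] [([617.2, 496.0], [41.6, 42.3], 89.7, [616.2999877929688, 497.0]), ([616.2, 494.2], [41.4, 42.1], 89.7, [615.2999877929688, 495.1000061035156])]
white [165, 161, 26, 13, 226] [177.6 167.4] [([595.2, 352.4], [38.9, 108.6], 7.2, [595.2999877929688, 352.5]), ([594.2, 351.2], [38.8, 108.1], 7.2, [594.2999877929688, 351.20001220703125])]
white [326, 168, 27, 32, 620] [338.7 183.6] [([511.3, -319.7], [108.3, 127.9], 84.7, [510.1000061035156, -317.70001220703125]),
[... 8792 characters left out ...]
391.0, -516.0, 89.0], [405.0, -494.0, 93.0]]
tall [334, 131, 7, 3, 9] [337. 132.] [[379.0, -475.0, 86.0], [385.0, -459.0, 89.0], [397.0, -452.0, 96.0]]
tall [294, 139, 8, 10, 31] [297.6 143.5] [[487.0, -337.0, 86.0], [505.0, -314.0, 90.0], [530.0, -297.0, 96.0]]
tall [175, 140, 63, 45, 709] [197.  160.5] [[613.0, 10.0, 94.0], [796.0, 33.0, 159.0], [841.0, 63.0, 239.0]]
tall [342, 163, 8, 52, 272] [346.3 195.1] [[156.0, 12.0, 283.0], [173.0, 109.0, 348.0], [205.0, 120.0, 430.0]]
tall [263, 184, 6, 8, 34] [265.6 187.5] [[498.0, -36.0, 87.0], [507.0, -24.0, 99.0], [517.0, -17.0, 107.0]]
tall [156, 277, 15, 14, 151] [163.2 283.6] [[586.0, 463.0, 86.0], [607.0, 484.0, 91.0], [628.0, 504.0, 95.0]]
```

Run:
```python
from h import *
print('side tip',ray('side',235.2,184.2,96))
th=np.deg2rad(4.48);ex=np.array([np.cos(th),np.sin(th)]);ey=np.array([-ex[1],ex[0]])
for n in('top','side'):
    z=np.load(f'pics/{n}0.npz');d=z['d'];X=cloud(n,d)
    m=(X[...,2]>135)&(X[...,2]<165)&(X[...,0]>560)&(X[...,0]<790)&(abs(X[...,1]-30)<60)
    Q=X[m];s=Q[:,:2]@ex;t=Q[:,:2]@ey
    print(n,m.sum(),'s range',np.percentile(s,[0,1,5,50,99]).round(1),'t',np.percentile(t,[2,25,50,75,98]).round(1),'z',np.median(Q[:,2]))
    m=(X[...,2]>85)&(X[...,2]<135)&(X[...,0]>560)&(X[...,0]<700)&(abs(X[...,1]-10)<40)
    print(X[m].round(0).tolist(),np.argwhere(m).tolist())
print('mid',np.array([544.6,36.3])@ex,np.array([544.6,36.3])@ey)
```

```text
side tip [619.15089269  12.01600637  96.        ]
top 189 s range [606.8 608.7 615.4 697.6 787.4] t [-39.8 -36.1 -31.7 -27.7 -24.2] z 157.07859456742608
[] []
side 251 s range [606.1 606.5 611.5 692.9 787.9] t [-41.1 -33.9 -29.  -26.7 -23.1] z 155.8401231557441
[[618.0, 18.0, 131.0], [614.0, 18.0, 133.0], [613.0, 13.0, 129.0], [618.0, 19.0, 127.0], [618.0, 13.0, 121.0], [615.0, 10.0, 119.0], [617.0, 22.0, 124.0], [613.0, 20.0, 125.0], [614.0, 13.0, 117.0], [618.0, 21.0, 117.0], [617.0, 15.0, 112.0], [613.0, 14.0, 113.0], [616.0, 18.0, 110.0], [615.0, 12.0, 105.0], [614.0, 20.0, 107.0]] [[179, 234], [179, 235], [179, 236], [180, 234], [180, 235], [180, 236], [181, 234], [181, 235], [181, 236], [182, 234], [182, 235], [182, 236], [183, 235], [183, 236], [184, 235]]
mid 545.7714950192691 -6.3502145185854975
```

Run:
```python
from h import *
a=cv2.imread('pics/top0.png');b=cv2.imread('pics/side0.png')
cv2.imwrite('pics/z5.png',cv2.resize(a[145:175,245:285],None,fx=16,fy=16,interpolation=cv2.INTER_NEAREST))
cv2.imwrite('pics/z6.png',cv2.resize(b[165:195,215:255],None,fx=16,fy=16,interpolation=cv2.INTER_NEAREST))
```

```text
(no output)
```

View pics/z5.png

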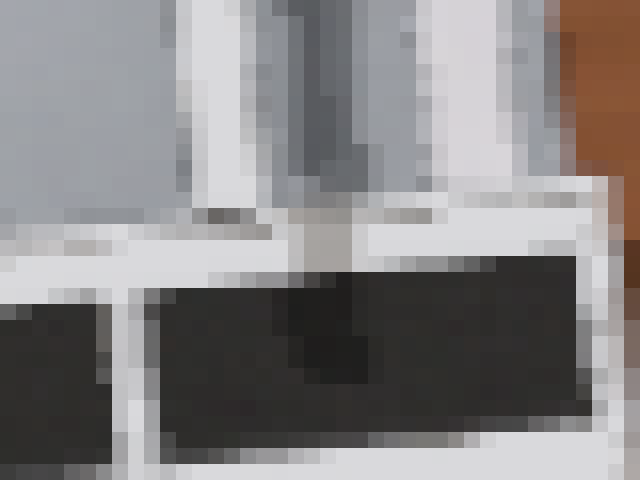

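View pics/z6.png

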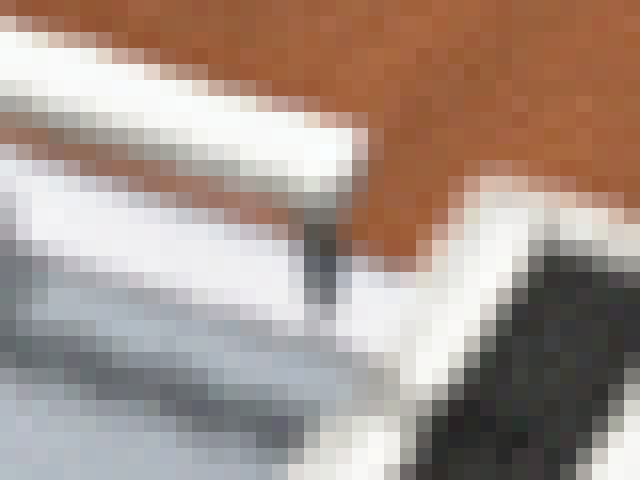

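Run:
```python
from h import *
th=np.deg2rad(4.48);ex=np.array([np.cos(th),np.sin(th)]);ey=np.array([-ex[1],ex[0]])
def st(P):return np.round([P[0],P[1],P[:2]@ex,P[:2]@ey],1)
print('top arm end',st(ray('top',258.25,157.6,157)),st(ray('top',258.7,158.6,100)))
for v in(183.0,183.5,184):print('side tip',st(ray('side',234.5,v,96)))
print('side arm end top', st(ray('side',237.0,173.3,157)),st(ray('side',237.,177.5,141)))
# arm axis by white mask in top at z157
z=np.load('pics/top0.npz');p=z['p'].astype(int);d=z['d'];X=cloud('top',d)
m=(p.min(-1)>190);m[:,:250]=0;m[:,264:]=0;m[:120]=0;m[157:]=0
v,u=np.nonzero(m);P=ray('top',u,v,157)[:,:2];t=P@ey;s=P@ex
k=(abs(t+32)<14);print(k.sum(),np.percentile(t[k],[2,50,98]),np.polyfit(s[k],t[k],1), s[k].min())
```

```text
top arm end [609.3  16.9 608.8 -30.8] [614.3  14.2 613.5 -33.8]
side tip [624.7   7.8 623.4 -41. ]
side tip [623.4  10.1 622.3 -38.6]
side tip [622.1  12.4 621.1 -36.3]
side arm end top [609.3   8.3 608.1 -39.3] [606.9  14.1 606.2 -33.3]
132 [-39.05767477 -32.43225031 -25.77196729] [ 1.34945507e-03 -3.33400914e+01] 614.3492759243842
```

```bash
cat > go.py <<'E'
from h import *
TH=4.48
def Rt(yaw):
    a=np.deg2rad(yaw);z=np.array([np.cos(a),np.sin(a),0]);x=np.array([0,0,-1.]);return np.stack([x,np.cross(z,x),z],1)
def go(*tg):
    """each target (x,y,z,yaw|None) -> shift cm / rotvec deg from the current pose"""
    s=r.sense();p=np.array(s['tool_pos']);M=R.from_euler('xyz',s['tcp_rot'],degrees=True).as_matrix()
    cy=np.degrees(np.arctan2(M[1,2],M[0,2]));print('t',round(s['time'],2),'tcp',p.round(1),'jaw',cy.round(1),'gap',round(s['finger_gap'],1),'F',np.round(s['ft_force'],1),'q',np.round(s['joint_pos'],0))
    for x,y,z,yaw in tg:
        if yaw is None: yaw=cy
        b=min([yaw+180*k for k in range(-2,3)],key=lambda w:abs(w-cy))
        for w in([b] ):
            rv=R.from_matrix(M.T@Rt(w)).as_rotvec(degrees=True)
            sh=M.T@(np.array([x,y,z])-p)/10
            print('->',(x,y,z,round(w,1)),'shift',sh.round(2).tolist(),'rot',rv.round(2).tolist(),'rows',round(np.linalg.norm(sh)/5,1),round(np.linalg.norm(rv)/8.59,1))
E
python3 -c "
from go import *
go((510.6,-28.4,200,94.5),(510.6,-28.4,74,94.5))"
```

```text
t 0.1 tcp [ 208.9 -561.9  230.3] jaw -69.6 gap 85.5 F [-0.1  0.2  0.6] q [-75.   8.  85.  -0.  87.  -5.]
-> (510.6, -28.4, 200, -85.5) shift [3.11, 46.87, -39.5] rot [15.89, -0.1, 0.01] rows 12.3 1.8
-> (510.6, -28.4, 74, -85.5) shift [15.71, 46.87, -39.47] rot [15.89, -0.1, 0.01] rows 12.7 1.8
```

Request:
servo_tool:
  commands:
    - [[0,0.4,5.5,-4.6,2,0,0],[0,0.8,11,-9.2,4,0,0],[0,1.1,16,-13.5,6,0,0],[0,1.4,20,-17,8,0,0],[0,1.6,24,-20.2,10,0,0],[0,1.8,28,-23.6,12,0,0],[0,2,31,-26.1,14,0,0],[0,2,34,-28.7,15.9,-0.1,0]]
  force: 40

```text
time: 0.9
tool_pos: [405.9, -212.6, 212.1]
tcp_rot: [0.9, 89.9, -84.7]
ft_force: [1.0, -1.1, 1.2]
finger_gap: 85.5
```

```bash
python3 -c "
from go import *
go((510.6,-28.4,140,94.5),(510.6,-28.4,74,94.5))"
```

```text
t 0.9 tcp [ 405.9 -212.6  212.1] jaw -85.6 gap 85.5 F [ 1.  -1.1  1.2] q [-34. -15. 108.  -0.  86.  52.]
-> (510.6, -28.4, 140, -85.5) shift [7.18, 11.85, -17.57] rot [-0.11, 0.09, -0.0] rows 4.5 0.0
-> (510.6, -28.4, 74, -85.5) shift [13.78, 11.85, -17.58] rot [-0.11, 0.09, -0.0] rows 5.1 0.0
```

Request:
servo_tool:
  commands:
    - [[0,1.5,2.5,-3.8,0,0,0],[0,3,5.2,-7.7,0,0,0],[0,4.5,8,-11.8,0,0,0],[0,6,10.5,-15.5,0,0,0],[0,7,11.8,-17.5,0,0,0],[0,7.2,11.85,-17.6,0,0,0],[0,7.2,11.85,-17.6,0,0,0]]

```text
time: 1.6
tool_pos: [509.3, -29.6, 139.3]
tcp_rot: [-50.8, 89.9, -136.2]
ft_force: [0.6, 0.5, -0.3]
finger_gap: 85.6
```

```bash
python3 -c "
from go import *
snap('side','s1')
go((510.6,-28.4,140,94.5),(510.6,-28.4,74,94.5))
a=cv2.imread('pics/s1.png');cv2.imwrite('pics/s1c.png',cv2.resize(a[130:240,190:340],None,fx=5,fy=5,interpolation=cv2.INTER_CUBIC))"
```

```text
t 1.65 tcp [509.5 -30.3 140. ] jaw -85.5 gap 85.0 F [-0.4  0.8 -0.2] q [ -9.  -3. 106.  -0.  77.  76.]
-> (510.6, -28.4, 140, -85.5) shift [0.0, 0.12, -0.19] rot [0.01, 0.11, 0.04] rows 0.0 0.0
-> (510.6, -28.4, 74, -85.5) shift [6.6, 0.13, -0.2] rot [0.01, 0.11, 0.04] rows 1.3 0.0
```

View pics/s1c.png

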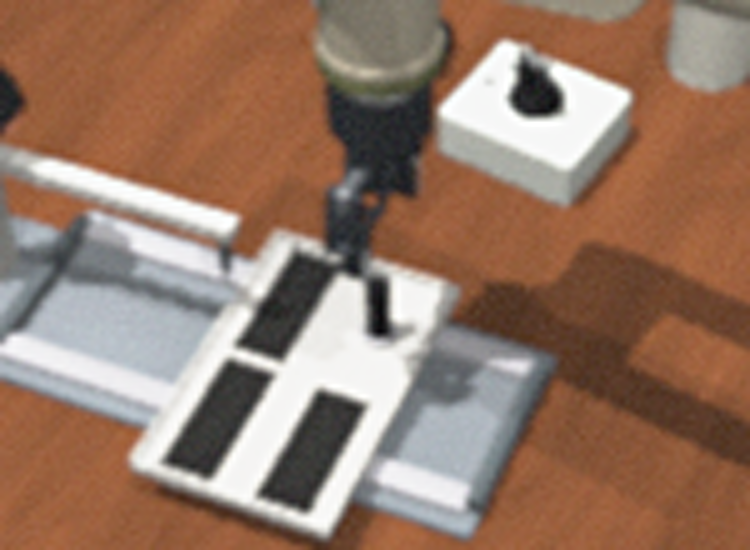

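Gripper hangs over the post (380,290 in the crop). I go down, grip and pull back gently.

Request:
servo_tool:
  commands:
    - [[0,2,0.1,-0.2,0,0,0],[0,4.5,0.1,-0.2,0,0,0],[0,6.5,0.1,-0.2,0,0,0],[0,6.6,0.1,-0.2,0,0,0],[255,6.6,0.1,-0.2,0,0,0],[255,6.6,0.1,-0.2,0,0,0],[255,6.6,0.1,-0.2,0,0,0],[255,6.6,0.1,-0.2,0,0,0]]
  force: 40

```text
time: 2.45
tool_pos: [511.6, -28.2, 75.4]
tcp_rot: [44.0, 89.8, -41.6]
ft_force: [-0.4, -0.8, -0.4]
finger_gap: 28.2
```

```bash
python3 -c "
from go import *
go((510.6,-28.4,74,94.5))
ex=np.array([np.cos(np.deg2rad(TH)),np.sin(np.deg2rad(TH))]);ey=np.array([-ex[1],ex[0]])
p=np.array(r.sense()['tool_pos'])[:2]
for ds,dt in((-70,0),(-70,-25),(-85,-25)):
  q=p+ds*ex+dt*ey; print(ds,dt); go((*q,74,94.5))"
```

```text
t 2.45 tcp [511.6 -28.2  75.4] jaw -85.5 gap 28.2 F [-0.4 -0.8 -0.4] q [ -9.   2. 108.  -0.  70.  77.]
-> (510.6, -28.4, 74, -85.5) shift [0.14, -0.1, 0.01] rot [-0.02, 0.12, -0.12] rows 0.0 0.0
-70 0
t 2.45 tcp [511.6 -28.2  75.4] jaw -85.5 gap 28.2 F [-0.4 -0.8 -0.4] q [ -9.   2. 108.  -0.  70.  77.]
-> (np.float64(441.8339587189183), np.float64(-33.688342114231304), 74, -85.5) shift [0.12, -7.0, -0.0] rot [-0.02, 0.12, -0.12] rows 1.4 0.0
-70 -25
t 2.45 tcp [511.6 -28.2  75.4] jaw -85.5 gap 28.2 F [-0.4 -0.8 -0.4] q [ -9.   2. 108.  -0.  70.  77.]
-> (np.float64(443.78673624786916), np.float64(-58.611958623927976), 74, -85.5) shift [0.13, -7.0, 2.5] rot [-0.02, 0.12, -0.12] rows 1.5 0.0
-85 -25
t 2.45 tcp [511.6 -28.2  75.4] jaw -85.5 gap 28.2 F [-0.4 -0.8 -0.4] q [ -9.   2. 108.  -0.  70.  77.]
-> (np.float64(428.83256634205117), np.float64(-59.78362514129849), 74, -85.5) shift [0.13, -8.5, 2.5] rot [-0.02, 0.12, -0.12] rows 1.8 0.0
```

Request:
servo_tool:
  commands:
    - [[255,0,0,0,0,0,0],[255,0,0,0,0,0,0],[255,0,-0.5,0,0,0,0],[255,0,-2,0,0,0,0],[255,0,-3.5,0,0,0,0],[255,0,-5,0,0,0,0],[255,0,-6.2,0,0,0,0],[255,0,-6.8,0,0,0,0]]

```text
time: 3.25
tool_pos: [443.2, -33.5, 75.3]
tcp_rot: [46.8, 89.8, -38.7]
ft_force: [1.9, 0.3, 5.2]
finger_gap: 20.9
```

Request:
servo_tool:
  commands:
    - [[255,0,-0.2,0,0,0,0],[255,0,-0.4,0,0,0,0],[255,0,-0.6,0,0,0,0],[255,0,-0.6,0,0,0,0]]

```text
time: 3.65
tool_pos: [437.6, -34.0, 75.3]
tcp_rot: [42.0, 89.8, -43.5]
ft_force: [-2.5, -0.2, 8.1]
finger_gap: 20.3
```

Request:
servo_tool:
  commands:
    - [[255,0,-0.1,0,0,0,0],[255,0,-0.2,0,0,0,0],[255,0,-0.2,0,0,0,0]]

```text
time: 3.95
tool_pos: [435.9, -34.1, 75.3]
tcp_rot: [46.6, 89.8, -38.9]
ft_force: [0.1, -0.3, 8.0]
finger_gap: 20.7
```

Request:
servo_tool:
  commands:
    - [[255,0,-0.1,0,0,0,0],[255,0,-0.2,0,0,0,0],[255,0,-0.2,0,0,0,0]]

```text
time: 4.25
tool_pos: [434.6, -34.2, 75.4]
tcp_rot: [59.8, 89.7, -25.7]
ft_force: [6.2, 1.2, 3.4]
finger_gap: 20.8
```

Request:
servo_tool:
  commands:
    - [[255,0,0.1,-0.5,0,0,0],[255,0,0.1,-1.5,0,0,0],[255,0,0.1,-3,0,0,0],[255,0,0.1,-4.5,0,0,0],[255,0,0.1,-5.5,0,0,0],[255,0,0.1,-5.9,0,0,0],[255,0,0.1,-6.1,0,0,0],[255,0,0.1,-6.2,0,0,0]]

```text
time: 5.05
tool_pos: [430.0, 28.0, 75.3]
tcp_rot: [43.9, 89.8, -41.6]
ft_force: [0.0, -1.7, 10.1]
finger_gap: 20.0
```

Request:
servo_tool:
  commands:
    - [[255,0,0,-0.1,0,0,0],[255,0,0,-0.2,0,0,0],[255,0,0,-0.3,0,0,0],[255,0,0,-0.3,0,0,0]]

```text
time: 5.45
tool_pos: [430.0, 28.9, 75.3]
tcp_rot: [20.7, 89.6, -64.8]
ft_force: [-0.3, -11.0, 9.3]
finger_gap: 20.8
```

Request:
servo_tool:
  commands:
    - [[255,0,0,1,0,0,0],[255,0,0,2,0,0,0],[255,0,0,2.8,0,0,0],[255,0,0,3,0,0,0],[255,0,0,3,0,0,0]]

```text
time: 5.95
tool_pos: [432.2, 0.4, 75.3]
tcp_rot: [43.0, 89.8, -42.5]
ft_force: [1.3, -1.4, 8.7]
finger_gap: 20.6
```

Request:
servo_tool:
  commands:
    - [[0,0,0,0,0,0,0],[0,0,0,0,0,0,0],[0,0,0,0,0,0,0],[0,0,0,0,0,0,0],[0,-3,0,0,0,0,0],[0,-8,0,0,0,0,0],[0,-12,0,0,0,0,0],[0,-12,0,0,0,0,0]]

```text
time: 6.75
tool_pos: [434.8, 0.8, 200.7]
tcp_rot: [70.5, 89.4, -15.0]
ft_force: [0.7, 0.0, 0.9]
finger_gap: 85.2
```

```bash
python3 -c "
from h import *
snap('top','t2');snap('side','s2')"; python3 m.py t2 | grep -E "black|white"; python3 -c "
from m import *
measure('s2','side',(150,120,350,320))" | grep black; python3 -c "
from go import *
go((595.3,352.4,190,7.2))
c=cv2.imread('pics/t2.png')[85:255,120:400];cv2.imwrite('pics/t2c.png',cv2.resize(c,None,fx=2.85,fy=2.85,interpolation=cv2.INTER_CUBIC))"
```

```text
white [253, 117, 9, 41, 164] [256.7 137.6] [([715.8, 18.8], [173.1, 18.6], 4.8, [713.0999755859375, 19.399999618530273]), ([714.3, 18.9], [172.4, 18.5], 4.8, [711.5999755859375, 19.5])]
white [215, 124, 32, 61, 417] [237.7 158.9] [([646.9, 130.4], [129.0, 253.8], 88.6, [625.0999755859375, 100.9000015258789]), ([645.7, 130.0], [128.5, 252.8], 88.6, [624.0, 100.69999694824219])]
white [251, 127, 28, 54, 320] [271.8 158.2] [([630.3, -46.1], [102.3, 237.5], 65.8, [624.4000244140625, -41.79999923706055]), ([629.1, -45.8], [101.9, 236.5], 65.8, [623.2999877929688, -41.5])]
white [138, 158, 11, 11, 96] [142.8 163.2] [([617.2, 496.0], [41.6, 42.3], 89.7, [616.2999877929688, 497.0]), ([616.2, 494.2], [41.4, 42.1], 89.7, [615.2999877929688, 495.1000061035156])]
white [165, 161, 26, 13, 226] [177.6 167.4] [([595.2, 352.4], [38.9, 108.6], 7.2, [595.2999877929688, 352.5]), ([594.2, 351.2], [38.8, 108.1], 7.2, [594.2999877929688, 351.20001220703125])]
white [326, 168, 27, 32, 620] [338.7 183.6] [([511.3, -319.7], [108.3, 127.9], 84.7, [510.1000061035156, -317.70001220703125]), ([510.6, -318.2], [1
[... 3578 characters left out ...]
 129.0]), ([498.7, 129.8], [33.2, 101.0], 4.4, [498.79998779296875, 130.3000030517578])] z 44.0
black [263, 222, 9, 13, 45] [267. 229.] [([431.7, 103.6], [18.7, 59.8], 10.6, [431.79998779296875, 107.80000305175781]), ([431.0, 104.9], [18.6, 59.7], 10.6, [431.1000061035156, 109.0999984741211])] z 43.0
black [258, 223, 19, 23, 105] [267.5 235.6] [([421.6, 122.6], [33.2, 101.9], 5.1, [416.5, 132.8000030517578]), ([420.9, 123.9], [33.2, 101.8], 5.1, [415.8999938964844, 134.10000610351562])] z 43.0
t 6.85 tcp [432.    1.  195.1] jaw -85.5 gap 85.2 F [-0.2 -0.2 -0.5] q [ -7. -19. 114.  -0.  85.  79.]
-> (595.3, 352.4, 190, -172.8) shift [0.48, 19.03, -33.75] rot [87.29, -0.01, -0.21] rows 7.7 10.2
```

View pics/t2c.png

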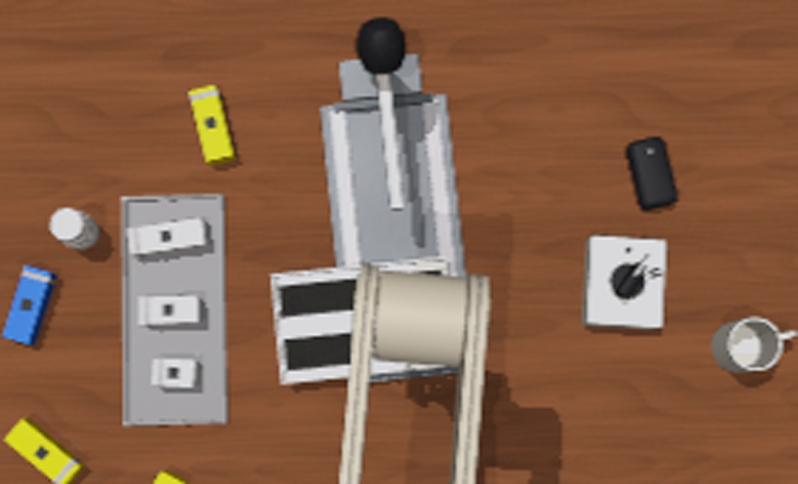

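```bash
python3 - <<'E'
s=open('go.py').read()
s=s.replace("        b=min([yaw+180*k for k in range(-2,3)],key=lambda w:abs(w-cy))\n","        q1=np.degrees(np.arctan2(y,x));b=min([yaw+180*k for k in range(-2,3)],key=lambda w:abs(q1-w))\n")
s=s.replace("rv=R.from_matrix(M.T@Rt(w)).as_rotvec(degrees=True)","rv=R.from_matrix(M.T@Rt(w)).as_rotvec(degrees=True)\n            if abs(q1-w)<140 and rv[0]*(cy-w)<0: rv=-rv*(360/np.linalg.norm(rv)-1)")
open('go.py','w').write(s)
E
cat > lab.py <<'E'
from h import *
import sys
def labels(tag,zz,n='top',win=(163,155,200,235)):
    z=np.load(f'pics/{tag}.npz');p=z['p'].astype(int);V=p.max(-1);S=V-p.min(-1)
    W=np.zeros(V.shape,bool);W[win[1]:win[3],win[0]:win[2]]=1
    cl=cv2.morphologyEx(((V>185)&(S<30)&W).astype(np.uint8),cv2.MORPH_CLOSE,np.ones((7,7)))
    for i,s,c,m in comps(cl>0,60):
        e=cv2.erode(m.astype(np.uint8),np.ones((3,3)))>0
        w=np.where(e,np.clip(195-V,0,None),0).astype(float);w[w<25]=0
        v,u=np.nonzero(w);ww=w[v,u]
        out=rect(n,m,zz)
        print(out, 'label',ray(n,(u*ww).sum()/ww.sum(),(v*ww).sum()/ww.sum(),zz)[:2].round(1) if len(u) else None, len(u))
if __name__=='__main__': labels(sys.argv[1],float(sys.argv[2]))
E
python3 lab.py t2 40; python3 -c "
from lab import *
labels('s2',40,'side',(170,240,270,310))
from go import *
go((595.3,352.4,190,7.2))"
```

```text
([595.2, 352.4], [38.9, 108.6], 7.2, [595.2000122070312, 352.5]) label [595.2 351.7] 15
([486.0, 351.9], [83.3, 37.4], 88.5, [487.1000061035156, 352.8999938964844]) label [486.8 349.9] 15
([394.6, 344.6], [58.1, 37.1], 88.5, [395.5, 344.0]) label [395.2 343. ] 16
([438.3, 178.7], [109.0, 23.5], 4.9, [433.0, 181.60000610351562]) label [400.5 175.9] 3
([594.5, 358.1], [49.9, 128.7], 9.7, [593.9000244140625, 358.0]) label [595.4 352.1] 10
([486.8, 356.0], [48.2, 102.6], 3.1, [486.70001220703125, 354.79998779296875]) label [487.2 349.4] 11
([395.1, 349.1], [77.2, 47.4], 88.6, [395.0, 347.6000061035156]) label [395.6 343.5] 11
t 6.85 tcp [432.    1.  195.1] jaw -85.5 gap 85.2 F [-0.2 -0.2 -0.5] q [ -7. -19. 114.  -0.  85.  79.]
-> (595.3, 352.4, 190, 7.2) shift [0.48, 19.03, -33.75] rot [-92.71, 0.22, -0.01] rows 7.7 10.8
```

Request:
servo_tool:
  commands:
    - [[40,0,1,-2,-8,0,0],[40,0,3,-6,-16,0,0],[40,0.4,6,-10.5,-24.5,0,0],[40,0.4,8.5,-15,-33,0,0],[40,0.4,11,-19.5,-41.5,0,0],[40,0.4,13.5,-24,-50,0,0],[40,0.4,16,-28.4,-58.5,0,0],[40,0.4,18,-32,-67,0,0]]

```text
time: 7.65
tool_pos: [584.8, 335.2, 186.3]
tcp_rot: [-115.0, 89.7, -133.1]
ft_force: [0.7, -0.6, 0.3]
finger_gap: 72.6
```

```bash
python3 -c "
from go import *
go((595.2,352,90,7.2),(595.2,352,10,7.2))"
```

```text
t 7.65 tcp [584.8 335.2 186.3] jaw -18.2 gap 72.6 F [ 0.7 -0.6  0.3] q [26. 20. 75. -0. 85. 44.]
-> (595.2, 352, 90, 7.2) shift [9.62, 1.96, 0.49] rot [-25.35, -0.17, 0.23] rows 2.0 3.0
-> (595.2, 352, 10, 7.2) shift [17.62, 2.0, 0.5] rot [-25.35, -0.17, 0.23] rows 3.5 3.0
```

Request:
servo_tool:
  commands:
    - [[40,2.5,0.9,0.2,-8.4,0,0],[40,5,1.8,0.4,-16.8,0,0],[40,8,1.9,0.45,-25.3,-0.2,0.2],[40,9.6,1.9,0.45,-25.3,-0.2,0.2],[40,9.6,1.9,0.45,-25.3,-0.2,0.2]]

```text
time: 8.15
tool_pos: [592.5, 348.5, 87.8]
tcp_rot: [-153.2, 89.7, -146.6]
ft_force: [-1.0, 0.4, -0.2]
finger_gap: 72.2
```

```bash
python3 -c "
from go import *
go((595.2,352,10,7.2))"
```

```text
t 8.15 tcp [592.5 348.5  87.8] jaw 6.5 gap 72.2 F [-1.   0.4 -0.2] q [26. 27. 77. -0. 76. 20.]
-> (595.2, 352, 10, 7.2) shift [7.78, 0.34, 0.34] rot [-0.68, -0.26, 0.13] rows 1.6 0.1
```

Request:
servo_tool:
  commands:
    - [[40,2,0.3,0.35,-0.7,0,0],[40,5,0.3,0.35,-0.7,-0.2,0],[40,7.5,0.3,0.35,-0.7,-0.2,0],[40,7.7,0.3,0.35,-0.7,-0.2,0],[255,7.7,0.3,0.35,-0.7,-0.2,0],[255,7.7,0.3,0.35,-0.7,-0.2,0],[255,7.7,0.3,0.35,-0.7,-0.2,0],[255,7.7,0.3,0.35,-0.7,-0.2,0]]
  force: 40

```text
time: 8.95
tool_pos: [601.1, 354.5, 19.7]
tcp_rot: [10.5, 89.3, 18.0]
ft_force: [-1.3, 0.4, 6.6]
finger_gap: 39.3
```

```bash
python3 -c "
from go import *
go((509.7,6.2,140,4.5),(509.7,6.2,56,4.5))"
```

```text
t 8.95 tcp [601.1 354.5  19.7] jaw 7.5 gap 39.3 F [-1.3  0.4  6.6] q [26. 32. 79. -0. 69. 19.]
-> (509.7, 6.2, 140, 4.5) shift [-12.27, -33.33, -13.44] rot [2.95, 0.68, -0.14] rows 7.6 0.4
-> (509.7, 6.2, 56, 4.5) shift [-3.87, -33.34, -13.54] rot [2.95, 0.68, -0.14] rows 7.2 0.4
```

Request:
servo_tool:
  commands:
    - [[255,0,0,0,0,0,0],[255,0,0,0,0,0,0]]

```text
time: 9.15
tool_pos: [601.2, 354.5, 19.7]
tcp_rot: [10.3, 89.3, 17.8]
ft_force: [-0.5, -0.8, 6.1]
finger_gap: 39.5
```

```bash
python3 -c "
from go import *
go((595,352,10,7.2))
snap('side','s3');a=cv2.imread('pics/s3.png');cv2.imwrite('pics/s3c.png',cv2.resize(a[200:310,150:290],None,fx=5,fy=5,interpolation=cv2.INTER_CUBIC))"
```

```text
t 9.15 tcp [601.2 354.5  19.7] jaw 7.5 gap 39.5 F [-0.5 -0.8  6.1] q [26. 32. 79. -0. 69. 19.]
-> (595, 352, 10, 7.2) shift [0.97, -0.17, -0.65] rot [0.25, 0.69, -0.13] rows 0.2 0.1
```

View pics/s3c.png

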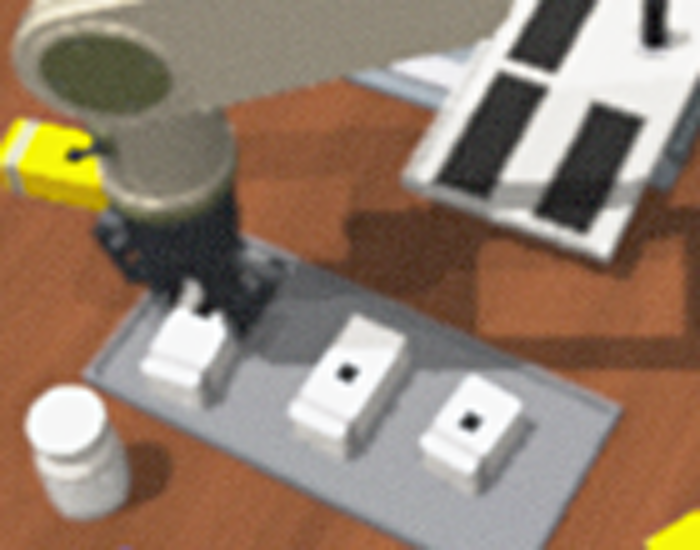

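Request:
servo_tool:
  commands:
    - [[40,0,0,0,0,0,0],[40,0,0,0,0,0,0],[40,0,-0.2,-0.6,0.2,0.7,-0.1],[40,0.5,-0.2,-0.6,0.2,0.7,-0.1],[40,0.9,-0.2,-0.6,0.2,0.7,-0.1],[40,0.9,-0.2,-0.6,0.2,0.7,-0.1],[255,0.9,-0.2,-0.6,0.2,0.7,-0.1],[255,0.9,-0.2,-0.6,0.2,0.7,-0.1]]

```text
time: 10.0
tool_pos: [594.3, 351.1, 7.9]
tcp_rot: [-168.2, 89.8, -160.9]
ft_force: [2.5, 0.0, 2.6]
finger_gap: 44.3
```

Request:
servo_tool:
  commands:
    - [[255,0,0,0,0,0,0],[255,0,0,0,0,0,0],[255,0,0,0,0,0,0]]

```text
time: 10.3
tool_pos: [594.2, 351.2, 8.3]
tcp_rot: [-171.5, 89.8, -164.2]
ft_force: [2.2, 0.5, 4.2]
finger_gap: 39.3
```

```bash
python3 -c "
from go import *
go((595,352,10,7.2),(509.7,6.2,130,4.5),(509.7,6.2,50,4.5))"
```

```text
t 10.3 tcp [594.2 351.2   8.3] jaw 7.3 gap 39.3 F [2.2 0.5 4.2] q [26. 32. 79.  0. 69. 19.]
-> (595, 352, 10, 7.2) shift [-0.17, 0.07, 0.08] rot [0.09, -0.18, 0.03] rows 0.0 0.0
-> (509.7, 6.2, 130, 4.5) shift [-12.11, -33.16, -12.8] rot [2.79, -0.18, 0.03] rows 7.5 0.3
-> (509.7, 6.2, 50, 4.5) shift [-4.11, -33.15, -12.78] rot [2.79, -0.18, 0.03] rows 7.2 0.3
```

Request:
servo_tool:
  commands:
    - [[255,-1,0,0,0,0,0],[255,-3,0,0,0,0,0],[255,-5.5,-1,-0.4,0,0,0],[255,-8,-4,-1.5,0,0,0],[255,-10,-8,-3,0.5,0,0],[255,-12,-12,-4.6,1,0,0],[255,-12,-16,-6.2,1.5,0,0],[255,-12,-20,-7.7,2,0,0]]
  force: 60

```text
time: 11.1
tool_pos: [542.7, 141.6, 129.3]
tcp_rot: [-161.8, 89.8, -156.5]
ft_force: [0.0, -1.1, -1.3]
finger_gap: 39.2
```

```bash
python3 -c "
from go import *
go((509.7,6.2,130,4.5),(509.7,6.2,50,4.5))"
```

```text
t 11.1 tcp [542.7 141.6 129.3] jaw 5.3 gap 39.2 F [ 0.  -1.1 -1.3] q [ 9.  6. 98. -0. 76.  4.]
-> (509.7, 6.2, 130, 4.5) shift [-0.04, -13.18, -4.53] rot [0.79, -0.18, 0.06] rows 2.8 0.1
-> (509.7, 6.2, 50, 4.5) shift [7.96, -13.17, -4.5] rot [0.79, -0.18, 0.06] rows 3.2 0.1
```

Request:
servo_tool:
  commands:
    - [[255,0,-4,-1.4,0.3,0,0],[255,0,-8,-2.8,0.6,0,0],[255,0,-11.5,-4,0.8,0,0],[255,0,-12.8,-4.4,0.8,0,0],[255,0,-13.1,-4.5,0.8,0,0],[255,0,-13.1,-4.5,0.8,0,0],[255,0,-13.1,-4.5,0.8,0,0],[255,0,-13.1,-4.5,0.8,0,0]]

```text
time: 11.9
tool_pos: [510.6, 9.6, 128.4]
tcp_rot: [-170.5, 89.7, -165.9]
ft_force: [-1.1, 0.1, -1.4]
finger_gap: 39.2
```

```bash
python3 -c "
from go import *
go((509.7,6.2,47,4.5))"
```

```text
t 11.9 tcp [510.6   9.6 128.4] jaw 4.6 gap 39.2 F [-1.1  0.1 -1.4] q [ -5.  -2. 106.  -0.  76.  -9.]
-> (509.7, 6.2, 47, 4.5) shift [8.14, -0.33, -0.08] rot [0.07, -0.26, 0.04] rows 1.6 0.0
```

Request:
servo_tool:
  commands:
    - [[255,2.5,-0.3,-0.1,0,-0.2,0],[255,5,-0.3,-0.1,0,-0.2,0],[255,7,-0.3,-0.1,0,-0.2,0],[255,7.8,-0.3,-0.1,0,-0.2,0],[255,8,-0.3,-0.1,0,-0.2,0],[255,8,-0.3,-0.1,0,-0.2,0],[255,8,-0.3,-0.1,0,-0.2,0]]

```text
time: 12.6
tool_pos: [510.5, 5.3, 49.8]
tcp_rot: [-50.1, 89.9, -45.6]
ft_force: [-0.1, -0.9, -1.8]
finger_gap: 38.8
```

Request:
servo_tool:
  commands:
    - [[255,0.2,0.1,0,0,0,0],[255,0.3,0.1,0,0,0,0],[255,0.3,0.1,0,0,0,0]]

```text
time: 12.9
tool_pos: [510.1, 6.2, 46.3]
tcp_rot: [-55.1, 89.9, -50.6]
ft_force: [0.0, 0.1, 3.3]
finger_gap: 39.2
```

Request:
servo_tool:
  commands:
    - [[60,0,0,0,0,0,0],[60,0,0,0,0,0,0],[60,0,0,0,0,0,0],[60,-2,0,0,0,0,0],[60,-6,0,0,0,0,0],[60,-9.5,1.5,0,0,0,0],[60,-10,5,0,0,0,0],[60,-10,9,0,0,0,0]]

```text
time: 13.7
tool_pos: [504.0, 96.3, 148.0]
tcp_rot: [-18.8, 89.8, -14.5]
ft_force: [1.2, 0.0, -0.2]
finger_gap: 65.4
```

```bash
python3 -c "
from go import *
go((486.9,350,100,0))"
```

```text
t 13.7 tcp [504.   96.3 148. ] jaw 4.3 gap 65.4 F [ 1.2  0.  -0.2] q [  5.  -3. 105.  -0.  78.   1.]
-> (486.9, 350, 100, 0) shift [4.77, 25.43, 0.2] rot [4.35, 0.22, 0.07] rows 5.2 0.5
```

Request:
servo_tool:
  commands:
    - [[60,0,4.5,0,1,0,0],[60,0,9,0,2,0,0],[60,0,13.5,0,3,0,0],[60,1,18,0,4.3,0,0],[60,3,22,0.1,4.3,0,0],[60,4.5,24.8,0.2,4.3,0,0],[60,4.8,25.4,0.2,4.3,0,0],[60,4.8,25.4,0.2,4.3,0,0]]

```text
time: 14.5
tool_pos: [483.4, 349.6, 95.9]
tcp_rot: [-136.9, 89.8, -136.6]
ft_force: [-0.4, 0.3, 0.1]
finger_gap: 65.0
```

Request:
servo_tool:
  commands:
    - [[60,0,0,0,0,0,0],[60,0,0,0,0,0,0]]

```text
time: 14.7
tool_pos: [485.3, 348.4, 98.1]
tcp_rot: [-60.2, 89.9, -60.1]
ft_force: [0.2, 0.1, -0.0]
finger_gap: 65.2
```

```bash
python3 -c "
from h import *
snap('top','t4')
from lab import *
labels('t4',40)
print('long');labels('t4',78,win=(235,140,300,225))
from go import *
go((486.9,350,9,0))
c=cv2.imread('pics/t4.png')[85:255,120:400];cv2.imwrite('pics/t4c.png',cv2.resize(c,None,fx=2.85,fy=2.85,interpolation=cv2.INTER_CUBIC))"
```

```text
([469.6, 343.2], [304.7, 127.2], 6.3, [428.5, 341.79998779296875]) label [417.7 333.2] 124
long
([537.2, 9.0], [207.1, 315.6], 88.7, [499.5, 10.899999618530273]) label [471.9  -4.6] 159
([659.7, 15.6], [72.8, 17.7], 4.8, [658.5, 15.800000190734863]) label None 0
t 14.75 tcp [485.3 348.5  98.1] jaw 0.1 gap 65.5 F [0.1 0.5 0.3] q [31. 13. 94. -0. 74. 31.]
-> (486.9, 350, 9, 0) shift [8.91, 0.16, 0.16] rot [0.1, 0.03, 0.04] rows 1.8 0.0
```

View pics/t4c.png

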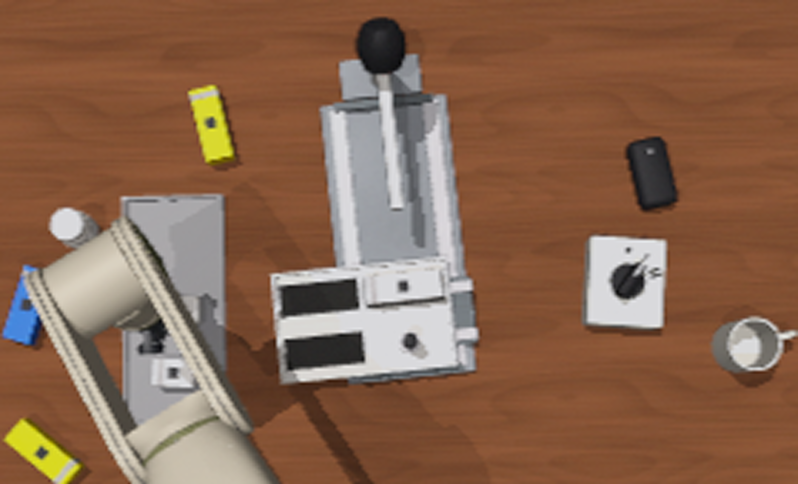

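Request:
servo_tool:
  commands:
    - [[60,3,0.2,0.2,0,0,0],[60,6,0.2,0.2,0,0,0],[60,8.3,0.2,0.2,0,0,0],[60,8.9,0.2,0.2,0,0,0],[60,8.9,0.2,0.2,0,0,0],[255,8.9,0.2,0.2,0,0,0],[255,8.9,0.2,0.2,0,0,0],[255,8.9,0.2,0.2,0,0,0]]
  force: 60

```text
time: 15.55
tool_pos: [488.0, 352.1, 10.5]
tcp_rot: [16.2, 89.8, 16.4]
ft_force: [-1.0, -1.3, 5.7]
finger_gap: 39.4
```

Request:
servo_tool:
  commands:
    - [[255,0,0,0,0,0,0],[255,0,0,0,0,0,0]]

```text
time: 15.75
tool_pos: [488.0, 352.1, 10.4]
tcp_rot: [13.6, 89.8, 13.8]
ft_force: [0.2, -0.9, 6.3]
finger_gap: 39.1
```

```bash
python3 -c "
from go import *
go((499.9,129.9,130,4.5),(499.9,129.9,48,4.5))"
```

```text
t 15.75 tcp [488.  352.1  10.4] jaw 0.2 gap 39.1 F [ 0.2 -0.9  6.3] q [31. 20. 96. -0. 65. 31.]
-> (499.9, 129.9, 130, 4.5) shift [-11.97, -22.22, 1.15] rot [-4.31, 0.15, -0.03] rows 5.1 0.5
-> (499.9, 129.9, 48, 4.5) shift [-3.77, -22.23, 1.13] rot [-4.31, 0.15, -0.03] rows 4.5 0.5
```

Request:
servo_tool:
  commands:
    - [[255,-1.5,0,0,0,0,0],[255,-4,0,0,0,0,0],[255,-7.5,-1.5,0.1,-1,0,0],[255,-10.5,-4.5,0.3,-2,0,0],[255,-12,-8.5,0.5,-3,0,0],[255,-12,-12.5,0.7,-4.3,0,0],[255,-12,-16.5,0.9,-4.3,0,0],[255,-12,-19.5,1.1,-4.3,0,0]]

```text
time: 16.55
tool_pos: [498.1, 154.5, 129.8]
tcp_rot: [-66.6, 89.9, -62.1]
ft_force: [0.5, -0.4, -1.2]
finger_gap: 39.3
```

Request:
servo_tool:
  commands:
    - [[255,0,-2,0,0,0,0],[255,0,-2.4,0,0,0,0],[255,0,-2.4,0,0,0,0],[255,0,-2.4,0,0,0,0]]

```text
time: 16.95
tool_pos: [500.0, 133.3, 128.8]
tcp_rot: [-117.8, 90.0, -113.3]
ft_force: [-0.4, 1.2, -1.8]
finger_gap: 39.3
```

```bash
python3 -c "
from go import *
go((499.7,132.3,49,4.5))"
```

```text
t 16.95 tcp [500.  133.3 128.8] jaw 4.5 gap 39.3 F [-0.4  1.2 -1.8] q [  9.  -1. 105.  -0.  76.   5.]
-> (499.7, 132.3, 49, 4.5) shift [7.98, -0.1, -0.03] rot [0.0, -0.02, 0.03] rows 1.6 0.0
```

Request:
servo_tool:
  commands:
    - [[255,2.5,-0.1,0,0,0,0],[255,5,-0.1,0,0,0,0],[255,7,-0.1,0,0,0,0],[255,7.7,-0.1,0,0,0,0],[255,7.9,-0.1,0,0,0,0],[255,7.9,-0.1,0,0,0,0],[255,7.9,-0.1,0,0,0,0]]

```text
time: 17.65
tool_pos: [500.8, 131.8, 50.5]
tcp_rot: [-46.3, 89.9, -41.8]
ft_force: [0.1, -0.4, -1.1]
finger_gap: 39.0
```

Request:
servo_tool:
  commands:
    - [[255,0.2,0,0,0,0,0],[255,0.3,0,0,0,0,0],[255,0.3,0,0,0,0,0]]

```text
time: 17.95
tool_pos: [501.8, 131.7, 48.3]
tcp_rot: [-14.1, 89.8, -9.6]
ft_force: [0.3, 0.1, 6.1]
finger_gap: 39.4
```

Request:
servo_tool:
  commands:
    - [[60,0,0,0,0,0,0],[60,0,0,0,0,0,0],[60,0,0,0,0,0,0],[60,-2,0,0,0,0,0],[60,-6,0,0,0,0,0],[60,-9,1.5,0,0,0,0],[60,-9,5,-1.5,0,0,0],[60,-9,8,-4,0,0,0]]

```text
time: 18.75
tool_pos: [455.2, 209.3, 138.1]
tcp_rot: [1.4, 89.8, 5.8]
ft_force: [-0.4, 1.1, -0.3]
finger_gap: 65.5
```

```bash
python3 -c "
from go import *
go((395.4,343.3,100,-1.5))"
```

```text
t 18.75 tcp [455.2 209.3 138.1] jaw 4.4 gap 65.5 F [-0.4  1.1 -0.3] q [ 19.  -4. 107.  -0.  77.  14.]
-> (395.4, 343.3, 100, -1.5) shift [3.79, 13.82, -4.95] rot [5.88, 0.16, -0.01] rows 3.0 0.7
```

Request:
servo_tool:
  commands:
    - [[60,0,3.5,-1.3,1.5,0,0],[60,1,7,-2.6,3,0,0],[60,2,10.5,-3.8,4.5,0,0],[60,3,13,-4.7,5.9,0,0],[60,3.8,13.8,-4.9,5.9,0,0],[60,3.8,13.8,-4.9,5.9,0,0],[60,3.8,13.8,-4.9,5.9,0,0],[60,3.8,13.8,-4.9,5.9,0,0]]

```text
time: 19.55
tool_pos: [395.1, 341.0, 98.7]
tcp_rot: [-90.9, 89.9, -92.4]
ft_force: [1.0, -0.2, 0.3]
finger_gap: 65.5
```

```bash
python3 -c "
from go import *
go((395.4,343.3,9,-1.5))
snap('side','s5');a=cv2.imread('pics/s5.png');cv2.imwrite('pics/s5c.png',cv2.resize(a[160:320,150:320],None,fx=4,fy=4,interpolation=cv2.INTER_CUBIC)[:600])"
```

```text
t 19.55 tcp [395.1 341.   98.7] jaw -1.5 gap 65.5 F [ 1.  -0.2  0.3] q [ 35.   2. 106.  -0.  73.  37.]
-> (395.4, 343.3, 9, -1.5) shift [8.97, 0.24, 0.02] rot [0.03, -0.0, 0.06] rows 1.8 0.0
```

View pics/s5c.png

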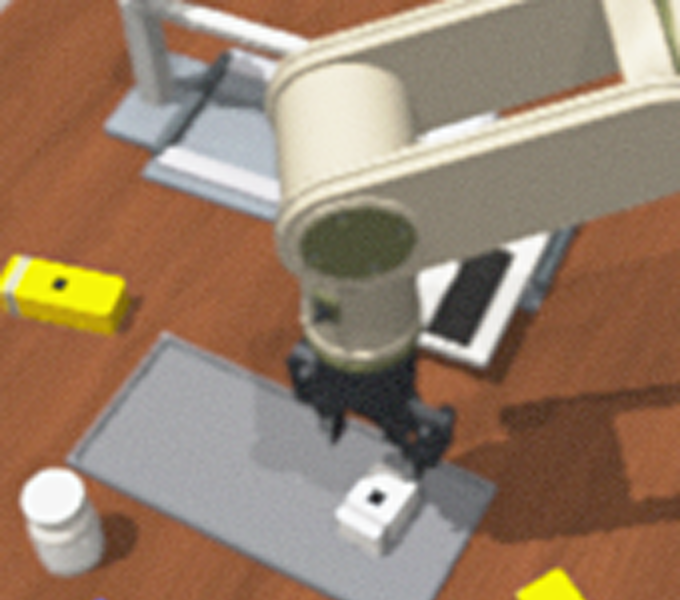

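```bash
python3 -c "
from h import *
print(ray('side',243.6,283.9,40)); print(proj('side',[395.4,343.3,40]))"
```

```text
[395.84941359 343.13337554  40.        ]
[243.69315016 283.99610049]
```

Request:
servo_tool:
  commands:
    - [[60,3,0.2,0,0,0,0],[60,6,0.2,0,0,0,0],[60,8.3,0.2,0,0,0,0],[60,8.9,0.2,0,0,0,0],[60,8.9,0.2,0,0,0,0],[255,8.9,0.2,0,0,0,0],[255,8.9,0.2,0,0,0,0],[255,8.9,0.2,0,0,0,0]]
  force: 60

```text
time: 20.4
tool_pos: [395.8, 344.8, 11.4]
tcp_rot: [23.2, 89.9, 21.7]
ft_force: [0.6, -0.8, 7.2]
finger_gap: 39.3
```

Request:
servo_tool:
  commands:
    - [[255,0,0,0,0,0,0],[255,0,0,0,0,0,0]]

```text
time: 20.6
tool_pos: [395.8, 344.8, 11.4]
tcp_rot: [21.2, 89.8, 19.8]
ft_force: [0.4, -2.0, 6.8]
finger_gap: 39.7
```

```bash
python3 -c "
from go import *
p=r.sense()['tool_pos'];dx,dy=p[0]-395.5,p[1]-343.3;print(dx,dy)
go((422.1,123.8+dy,130,4.5),(422.1,123.8+dy,48,4.5))"
```

```text
0.3255547625524855 1.4795606047273395
t 20.6 tcp [395.8 344.8  11.4] jaw -1.4 gap 39.7 F [ 0.4 -2.   6.8] q [ 35.   9. 108.  -0.  63.  37.]
-> (422.1, np.float64(125.27956060472734), 130, 4.5) shift [-11.88, -21.87, 3.2] rot [-5.91, 0.14, -0.05] rows 5.0 0.7
-> (422.1, np.float64(125.27956060472734), 48, 4.5) shift [-3.68, -21.88, 3.18] rot [-5.91, 0.14, -0.05] rows 4.5 0.7
```

Request:
servo_tool:
  commands:
    - [[255,-1.5,0,0,0,0,0],[255,-4,0,0,-1,0,0],[255,-7.5,-1.5,0.2,-2,0,0],[255,-10.5,-4.5,0.7,-3,0,0],[255,-11.9,-8.5,1.3,-4,0,0],[255,-11.9,-12.5,1.9,-5,0,0],[255,-11.9,-16.5,2.5,-5.9,0,0],[255,-11.9,-19.5,2.9,-5.9,0,0]]

```text
time: 21.4
tool_pos: [418.8, 146.4, 130.0]
tcp_rot: [-46.6, 89.9, -42.1]
ft_force: [0.6, 1.0, -0.8]
finger_gap: 39.4
```

Request:
servo_tool:
  commands:
    - [[255,0,-2,0.3,0,0,0],[255,0,-2.4,0.3,0,0,0],[255,0,-2.4,0.3,0,0,0],[255,0,-2.4,0.3,0,0,0]]

```text
time: 21.8
tool_pos: [423.3, 125.3, 128.9]
tcp_rot: [-117.9, 90.0, -113.4]
ft_force: [-0.1, 0.4, -0.5]
finger_gap: 39.5
```

```bash
python3 -c "
from go import *
go((422.1,125.3,50,4.5))"
```

```text
t 21.8 tcp [423.3 125.3 128.9] jaw 4.5 gap 39.5 F [-0.1  0.4 -0.5] q [ 10. -14. 117.  -0.  77.   5.]
-> (422.1, 125.3, 50, 4.5) shift [7.89, 0.02, -0.12] rot [-0.0, -0.02, 0.04] rows 1.6 0.0
```

Request:
servo_tool:
  commands:
    - [[255,2.5,0,-0.1,0,0,0],[255,5,0,-0.1,0,0,0],[255,7,0,-0.1,0,0,0],[255,7.7,0,-0.1,0,0,0],[255,7.8,0,-0.1,0,0,0],[255,7.8,0,-0.1,0,0,0],[255,7.8,0,-0.1,0,0,0]]

```text
time: 22.5
tool_pos: [422.8, 124.8, 51.2]
tcp_rot: [-78.7, 89.9, -74.1]
ft_force: [0.2, 0.0, -1.1]
finger_gap: 39.3
```

Request:
servo_tool:
  commands:
    - [[255,0.2,0,0,0,0,0],[255,0.2,0,0,0,0,0],[255,0.2,0,0,0,0,0]]

```text
time: 22.8
tool_pos: [423.2, 124.6, 49.3]
tcp_rot: [-31.6, 89.9, -27.2]
ft_force: [0.4, 1.4, 4.7]
finger_gap: 39.5
```

Down on the spot. Release, rise, and head to the selector.

Request:
servo_tool:
  commands:
    - [[60,0,0,0,0,0,0],[60,0,0,0,0,0,0],[60,0,0,0,0,0,0],[60,-2,0,0,0,0,0],[60,-6,0,0,0,0,0],[60,-10,-0.5,0,0,0,0],[60,-12,-3.5,0,0,0,0],[60,-12,-7.5,0,0,0,0]]

```text
time: 23.6
tool_pos: [430.5, 50.0, 172.6]
tcp_rot: [-12.6, 89.7, -7.9]
ft_force: [1.8, -0.5, 1.1]
finger_gap: 65.4
```

Request:
servo_tool:
  commands:
    - [[60,0,-4.5,0.5,0,0,0],[60,0,-9,1,0,0,0],[60,0,-13.5,1.5,0,0,0],[60,0,-18,2,0,0,0],[60,0,-22,2.5,0,0,0],[60,0,-26,3,0,0,0],[60,0,-28,3,0,0,0],[60,0,-29,3,0,0,0]]

```text
time: 24.4
tool_pos: [480.4, -238.9, 168.2]
tcp_rot: [-155.4, 89.9, -151.0]
ft_force: [-0.6, 0.3, -0.9]
finger_gap: 65.1
```

```bash
python3 -c "
from h import *
snap('top','t6');snap('side','s6')
from go import *
go()
c=cv2.imread('pics/t6.png')[85:255,120:400];cv2.imwrite('pics/t6c.png',cv2.resize(c,None,fx=2.85,fy=2.85,interpolation=cv2.INTER_CUBIC))
a=cv2.imread('pics/t6.png')[163:208,318:364];b=cv2.imread('pics/s6.png')[130:175,270:325]
cv2.imwrite('pics/sel.png',np.hstack([cv2.resize(a,(390,390),interpolation=cv2.INTER_CUBIC),cv2.resize(b,(400,390),interpolation=cv2.INTER_CUBIC)]))"
```

```text
t 24.5 tcp [ 480.4 -237.6  168.3] jaw 4.4 gap 65.3 F [-0.3  0.1 -0.4] q [-32.  -0. 100.  -0.  80. -36.]
```

View pics/t6c.png

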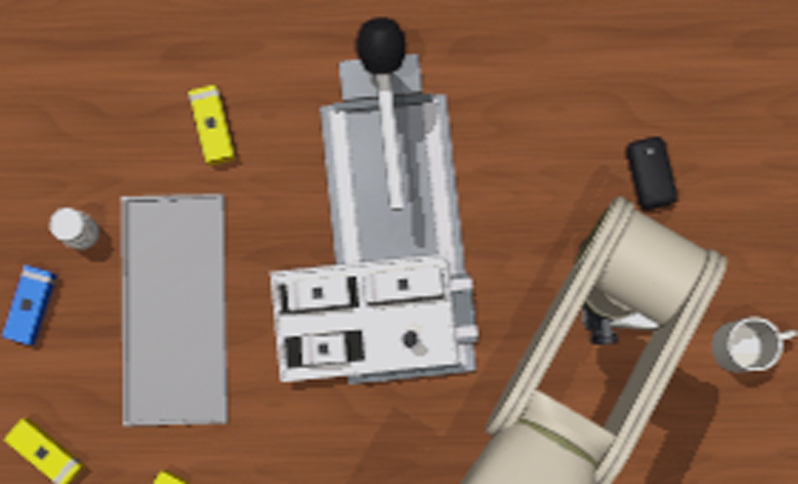

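View pics/sel.png

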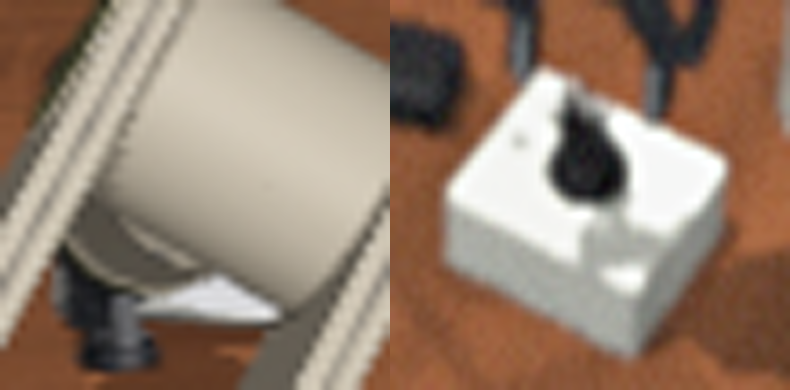

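Run:
```python
from h import *
P=[]
for t,n in(('top0','top'),('t2','top'),('t4','top'),('side0','side')):
    z=np.load(f'pics/{t}.npz');X=cloud(n,z['d']);m=(X[...,2]>80)&(X[...,2]<100)&(abs(X[...,0]-511)<45)&(abs(X[...,1]+317)<40)
    v,u=np.nonzero(m); Q=ray(n,u,v,90)[:,:2]; c=Q.mean(0);w,V=np.linalg.eigh(np.cov((Q-c).T));print(t,len(Q),c.round(1),np.sqrt(w).round(1),np.degrees(np.arctan2(V[1,1],V[0,1])).round(1), cv2.minAreaRect(Q.astype(np.float32)))
# dot & marks on box top z50
z=np.load('pics/top0.npz')['p'].astype(int)
print(z[165:205,326:354].max(-1)[4:24])
from lab import labels
labels('t6',78,win=(215,175,285,225))
z=np.load('pics/t6.npz');p=z['p'].astype(int);V=p.max(-1)
print(V[180:216,222:272])
```

```text
top0 48 [ 509.4 -316.5] [ 4.3 16.6] 141.7 ((509.900146484375, -316.7999572753906), (14.066362380981445, 55.831111907958984), 52.417877197265625)
t2 49 [ 510.1 -317.1] [ 4.1 16.6] 142.4 ((509.7601623535156, -316.9814147949219), (13.437466621398926, 55.78901672363281), 54.19891357421875)
t4 52 [ 510.2 -316.6] [ 4.4 16.4] 142.2 ((510.08673095703125, -316.52862548828125), (14.553985595703125, 55.78901672363281), 54.19891357421875)
side0 42 [ 507.1 -313.6] [ 5.2 18. ] 139.6 ((506.9971923828125, -312.5207214355469), (19.7177734375, 64.48786163330078), 53.37860107421875)
[[121 193 215 220 220 220 220 219 220 220 220 220 220 220 220 220 220 220
  220 220 218 217 216 214 199 188 190 156]
 [119 195 217 220 220 219 220 220 219 220 220 220 220 220 219 219 220 220
  220 220 220 220 220 220 220 219 220 177]
 [119 196 217 220 220 220 220 220 220 220 220 219 220 219 201 210 220 220
  220 219 220 220 220 220 220 220 220 178]
 [119 197 217 220 220 220 219 220 220 220 220 220 220 167  66 167 211 220
  220 220 220 219 220 220 220 220 220 177]
 [108 195 218 219 220 220 220 220 220 220 220 220 220 185 128
[... 1405 characters left out ...]
 41  34  34
   45  52 195 220 220 220 220 220 188 146]
 [186 213 220 220 220 220 220 220 175  89  37  39  53  53  44  32  30  46
   52 104 198 220 220 220 220 220 179 133]
 [192 215 220 220 219 220 219 220 200 130  19  41  50  48  35  31  35  48
   79 159 207 220 220 220 220 220 173 129]
 [193 216 220 220 220 219 220 220 220 173  77  23  31  33  35  39  50  99
  163 207 219 220 220 220 220 220 171 128]]
([471.1, 50.7], [166.7, 280.1], 4.1, [468.3999938964844, 55.599998474121094]) label [474.5  79.3] 365
[[195 185 180 ... 220 219 220]
 [220 220 220 ... 220 220 220]
 [220 217 217 ... 220 220 220]
 ...
 [ 60  61  68 ... 204 177 165]
 [179 189 211 ...  87  87  87]
 [220 220 220 ... 116 127 127]]
```

```bash
python3 - <<'E'
from h import *
c=np.array([509.9,-316.8])
for n,u,v in(('dot',340.1,172.2),('single',346.0,175.3),('dbl',350.2,181.0)):
    q=ray('top',u,v,50)[:2]-c;print(n,q.round(1),np.degrees(np.arctan2(q[1],q[0])).round(1))
z=np.load('pics/t6.npz');p=z['p'].astype(int);V=p.max(-1)
# labels
for n,(cu,cv) in(('long',(261.4,185.7)),('mid',(231.2,187.8)),('short',(233.3,207.4))):
    cu=int(round(cu));cv=int(round(cv));w=np.clip(190-V[cv-3:cv+4,cu-3:cu+4],0,None).astype(float);w[w<20]=0
    print(w.astype(int).tolist())
    g=np.mgrid[cv-3:cv+4,cu-3:cu+4];q=[(g[1]*w).sum()/w.sum(),(g[0]*w).sum()/w.sum()];print(n,np.round(q,2),ray('top',*q,78).round(1))
print(rect('top',(V>-1)&False|((np.mgrid[:384,:512][0]>0)&False),1) if 0 else '')
X=cloud('top',z['d']);m=(X[...,2]>92)&(X[...,2]<115)&(abs(X[...,0]-433)<40)&(abs(X[...,1]-1)<40);v,u=np.nonzero(m);print('post',len(v),ray('top',u,v,102).mean(0).round(1))
from m import measure
E
python3 m.py t6 | grep -E "black"
python3 -c "
from go import *
go((509.9,-316.8,120,52),(509.9,-316.8,64,52),(509.9,-316.8,64,18))"
```

```text
dot [46.7 -6.9] -8.4
single [ 33.1 -30.9] -43.0
dbl [  8.9 -47.3] -79.4
[[0, 25, 122, 123, 125, 0, 0], [0, 0, 108, 125, 124, 0, 0], [0, 0, 107, 123, 121, 22, 0], [0, 0, 79, 79, 66, 0, 0], [0, 0, 0, 0, 0, 0, 0], [0, 0, 0, 0, 0, 0, 0], [0, 0, 0, 0, 0, 21, 46]]
long [261.14 184.54] [510.9   6.8  78. ]
[[0, 0, 0, 0, 0, 0, 0], [0, 24, 118, 119, 118, 0, 0], [0, 24, 117, 118, 119, 0, 0], [0, 0, 96, 117, 116, 20, 0], [0, 0, 85, 75, 64, 0, 0], [0, 0, 0, 0, 0, 0, 0], [0, 0, 0, 0, 0, 0, 0]]
mid [230.96 187.31] [502.7 129.8  78. ]
[[0, 0, 0, 0, 0, 0, 0], [0, 0, 0, 33, 33, 0, 0], [0, 24, 120, 120, 120, 0, 0], [0, 24, 120, 120, 121, 0, 0], [0, 0, 95, 115, 115, 21, 0], [0, 0, 0, 29, 29, 0, 0], [0, 0, 0, 0, 0, 0, 0]]
short [233.02 206.96] [422.6 123.2  78. ]

post 23 [433.6   1.9 102. ]
black [245, 91, 17, 20, 271] [253.3 100.7] [([872.7, 30.6], [67.8, 82.2], 88.6, [871.5999755859375, 29.200000762939453]), ([872.1, 30.6], [67.7, 82.1], 88.6, [871.0, 29.200000762939453])] z 229.0
black [340, 133, 17, 26, 306] [348.4 145.9] [([669.6, -365.1], [104.8, 56.6], 11.3, [668.2999877929688, -365.3999938964844
[... 773 characters left out ...]
.9, [428.6000061035156, 79.80000305175781]), ([427.7, 79.9], [41.2, 21.9], 4.9, [428.5, 79.69999694824219])] z 43.0
black [220, 203, 6, 11, 44] [222.7 208. ] [([421.3, 168.0], [40.2, 18.3], 5.2, [420.8999938964844, 167.89999389648438]), ([421.2, 167.8], [40.1, 18.2], 5.2, [420.79998779296875, 167.6999969482422])] z 44.0
t 24.5 tcp [ 480.4 -237.6  168.3] jaw 4.4 gap 65.3 F [-0.3  0.1 -0.4] q [-32.  -0. 100.  -0.  80. -36.]
-> (509.9, -316.8, 120, 52) shift [4.83, -8.12, 2.34] rot [-47.6, -0.1, -0.01] rows 1.9 5.5
-> (509.9, -316.8, 64, 52) shift [10.43, -8.11, 2.35] rot [-47.6, -0.1, -0.01] rows 2.7 5.5
-> (509.9, -316.8, 64, 18) shift [10.43, -8.11, 2.35] rot [-13.6, -0.1, 0.02] rows 2.7 1.6
```

Request:
servo_tool:
  commands:
    - [[60,0,-1.5,0.4,-8,0,0],[60,1,-3.5,1,-16,0,0],[60,2,-5.5,1.6,-24,0,0],[60,3,-7.2,2.1,-32,0,0],[60,4,-8.1,2.3,-40,0,0],[60,4.8,-8.1,2.3,-47.6,0,0],[60,4.8,-8.1,2.3,-47.6,0,0],[60,4.8,-8.1,2.3,-47.6,0,0]]
  force: 30

```text
time: 25.3
tool_pos: [510.1, -314.7, 120.8]
tcp_rot: [151.6, 89.9, -156.5]
ft_force: [-0.9, -0.1, 0.0]
finger_gap: 65.9
```

Request:
servo_tool:
  commands:
    - [[60,0,0,0,0,0,0],[60,0,0,0,0,0,0]]

```text
time: 25.5
tool_pos: [510.5, -315.7, 121.7]
tcp_rot: [-134.9, 89.9, -82.9]
ft_force: [0.1, -0.8, -0.7]
finger_gap: 65.4
```

```bash
python3 -c "
from go import *
go((510.2,-317.2,64,52),(510.2,-317.2,64,13))"
```

```text
t 25.5 tcp [ 510.5 -315.7  121.7] jaw 52.0 gap 65.4 F [ 0.1 -0.8 -0.7] q [-37.  12.  92.  -0.  76. -89.]
-> (510.2, -317.2, 64, 52) shift [5.77, -0.06, -0.13] rot [0.02, -0.07, 0.08] rows 1.2 0.0
-> (510.2, -317.2, 64, 13) shift [5.77, -0.06, -0.13] rot [39.02, -0.05, 0.1] rows 1.2 4.5
```

Request:
servo_tool:
  commands:
    - [[60,2.5,0,-0.1,0,0,0],[60,5,0,-0.1,0,0,0],[60,5.8,0,-0.1,0,0,0],[255,5.8,0,-0.1,0,0,0],[255,5.8,0,-0.1,0,0,0],[255,5.8,0,-0.1,0,0,0],[255,5.8,0,-0.1,0,0,0],[255,5.8,0,-0.1,0,0,0]]
  force: 30

```text
time: 26.3
tool_pos: [510.5, -317.5, 64.7]
tcp_rot: [-109.7, 89.8, -57.6]
ft_force: [-0.5, 1.1, 6.3]
finger_gap: 13.6
```

Request:
servo_tool:
  commands:
    - [[255,0,0,0,0,0,0],[255,0,0,0,0,0,0]]

```text
time: 26.5
tool_pos: [510.5, -317.5, 64.7]
tcp_rot: [-110.3, 89.8, -58.2]
ft_force: [-0.6, 1.1, 6.1]
finger_gap: 13.3
```

Request:
servo_tool:
  commands:
    - [[255,0,0,0,6,0,0],[255,0,0,0,13,0,0],[255,0,0,0,20,0,0],[255,0,0,0,27,0,0],[255,0,0,0,34,0,0],[255,0,0,0,39,0,0],[255,0,0,0,39,0,0],[255,0,0,0,39,0,0]]

```text
time: 27.3
tool_pos: [511.3, -316.9, 64.7]
tcp_rot: [-47.3, 89.8, -34.2]
ft_force: [3.6, 3.7, 4.9]
finger_gap: 13.3
```

```bash
python3 -c "
from go import *
go();print(r.sense()['wrist_torque'])"
```

```text
t 27.3 tcp [ 511.3 -316.9   64.7] jaw 13.1 gap 13.3 F [3.6 3.7 4.9] q [-37.  15.  94.   0.  70. -50.]
[ 0.59031602 -0.5679776  -0.08284727]
```

Request:
servo_tool:
  commands:
    - [[60,0,0,0,0,0,0],[60,0,0,0,0,0,0],[60,0,0,0,0,0,0],[60,-2,0,0,0,0,0],[60,-6,0,0,0,0,0],[60,-10,0,0,0,0,0],[30,-12,3,0,0,0,0],[0,-12,7,0,0,0,0]]

```text
time: 28.1
tool_pos: [495.4, -250.6, 187.4]
tcp_rot: [-58.5, 89.5, -45.5]
ft_force: [1.3, 1.1, -0.6]
finger_gap: 85.0
```

```bash
python3 -c "
from go import *
go((433.2,1.3,130,94.5))"
```

```text
t 28.1 tcp [ 495.4 -250.6  187.4] jaw 12.9 gap 85.0 F [ 1.3  1.1 -0.6] q [-32.   2.  96.  -0.  82. -45.]
-> (433.2, 1.3, 130, -85.5) shift [5.57, 25.98, -0.45] rot [98.44, 0.5, 0.08] rows 5.3 11.5
```

Request:
servo_tool:
  commands:
    - [[0,0,2,0,8.4,0,0],[0,0,5,0,16.8,0,0],[0,0,9,0,25.2,0,0],[0,0,13,0,33.6,0,0],[0,0,17,0,42,0,0],[0,0,20,-0.2,50.4,0,0],[0,0,23,-0.4,58.8,0,0],[0,0,25,-0.4,67.2,0.3,0]]

```text
time: 28.9
tool_pos: [432.2, -4.4, 182.4]
tcp_rot: [-132.8, 89.7, 172.8]
ft_force: [0.4, -0.8, -0.2]
finger_gap: 85.5
```

Request:
servo_tool:
  commands:
    - [[0,0,0,0,8.3,0,0],[0,0,0,0,16.6,0,0],[0,0,0,0,25,0,0],[0,0,0,0,31.2,0,0],[0,0,0,0,31.2,0,0],[0,0,0,0,31.2,0,0]]

```text
time: 29.5
tool_pos: [433.0, -6.1, 182.5]
tcp_rot: [-99.6, 89.7, 175.2]
ft_force: [-0.5, -0.1, -0.1]
finger_gap: 85.4
```

```bash
python3 -c "
from h import *
snap('top','t7');snap('side','s7')
from go import *
go((433.2,1.3,74,94.5))
c=cv2.imread('pics/t7.png')[85:255,120:400];cv2.imwrite('pics/t7c.png',cv2.resize(c,None,fx=2.85,fy=2.85,interpolation=cv2.INTER_CUBIC))
z=np.load('pics/t7.npz');X=cloud('top',z['d']);m=(X[...,2]>80)&(X[...,2]<100)&(abs(X[...,0]-511)<45)&(abs(X[...,1]+317)<40)
v,u=np.nonzero(m); Q=ray('top',u,v,90)[:,:2]; c=Q.mean(0);w,V=np.linalg.eigh(np.cov((Q-c).T));print(len(Q),c.round(1),np.degrees(np.arctan2(V[1,1],V[0,1])).round(1))
z=np.load('pics/t6.npz');V=z['p'].astype(int).max(-1)
for n,cu,cv,k in(('long',261,184,4),('mid',231,187,3),('short',233,207,3)):
    w=np.clip(190-V[cv-k:cv+k+1,cu-3:cu+4],0,None).astype(float);w[w<20]=0
    if n=='long':print(w.astype(int).tolist())
    g=np.mgrid[cv-k:cv+k+1,cu-3:cu+4];q=[(g[1]*w).sum()/w.sum(),(g[0]*w).sum()/w.sum()];print(n,np.round(q,2),ray('top',*q,78).round(1))
z=np.load('pics/s6.npz');V=z['p'].astype(int).max(-1)
for n,P in(('long',(510.5,7.5)),('mid',(502.7,129.8)),('short',(422.6,123.2))):
    cu,cv=np.round(proj('side',[*P,78])).astype(int);w=np.clip(190-V[cv-3:cv+4,cu-3:cu+4],0,None).astype(float);w[w<20]=0
    g=np.mgrid[cv-3:cv+4,cu-3:cu+4];q=[(g[1]*w).sum()/w.sum(),(g[0]*w).sum()/w.sum()];print('side',n,w.max(),np.round(q,2),ray('side',*q,78).round(1))
"
```

```text
t 29.6 tcp [433.1  -6.  182.5] jaw -85.2 gap 85.3 F [-0.2 -0.3  0.2] q [ -8. -18. 114.  -0.  84.  78.]
-> (433.2, 1.3, 74, -85.5) shift [10.85, 0.14, -0.72] rot [0.33, -0.06, 0.31] rows 2.2 0.1
49 [ 509.5 -315.4] 104.1
[[0, 0, 0, 0, 0, 0, 0], [0, 0, 0, 0, 0, 0, 0], [0, 0, 0, 0, 0, 0, 0], [0, 25, 122, 123, 125, 0, 0], [0, 0, 108, 125, 124, 0, 0], [0, 0, 107, 123, 121, 22, 0], [0, 0, 79, 79, 66, 0, 0], [0, 0, 0, 0, 0, 0, 0], [0, 0, 0, 0, 0, 0, 0]]
long [261.01 184.32] [511.8   7.3  78. ]
mid [230.96 187.31] [502.7 129.8  78. ]
short [233.02 206.96] [422.6 123.2  78. ]
side long 126.0 [260.59 196.3 ] [511.4   7.7  78. ]
side mid 143.0 [246.7  219.77] [502.7 130.   78. ]
side short 144.0 [267.22 226.69] [422.5 123.4  78. ]
```

View pics/t7c.png

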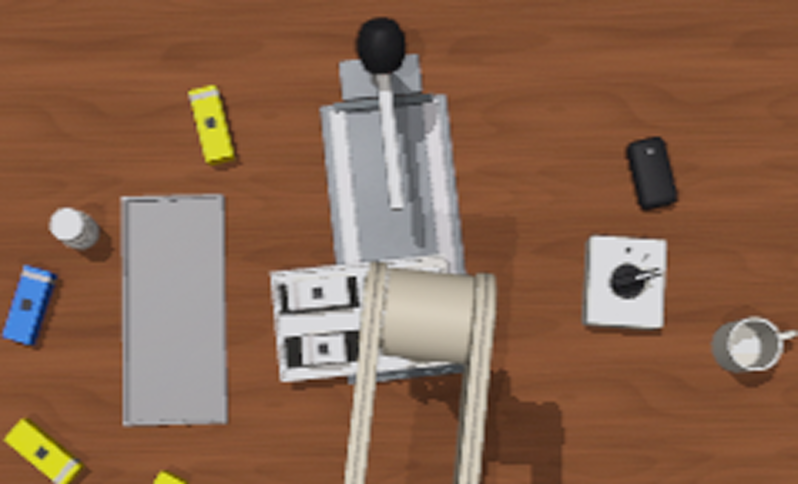

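Request:
servo_tool:
  commands:
    - [[0,3,0.1,-0.7,0.3,0,0.3],[0,7,0.1,-0.7,0.3,0,0.3],[0,10,0.1,-0.7,0.3,0,0.3],[0,10.8,0.1,-0.7,0.3,0,0.3],[0,10.8,0.1,-0.7,0.3,0,0.3],[120,10.8,0.1,-0.7,0.3,0,0.3],[255,10.8,0.1,-0.7,0.3,0,0.3],[255,10.8,0.1,-0.7,0.3,0,0.3]]
  force: 40

```text
time: 30.4
tool_pos: [434.3, 1.0, 76.2]
tcp_rot: [97.5, 89.8, 11.9]
ft_force: [0.2, 0.4, 0.3]
finger_gap: 44.2
```

Request:
servo_tool:
  commands:
    - [[255,0,0,0,0,0,0],[255,0,0,0,0,0,0],[255,0,0,0,0,0,0],[255,0,0,0,0,0,0]]

```text
time: 30.8
tool_pos: [433.7, 1.0, 75.6]
tcp_rot: [109.6, 89.9, 24.0]
ft_force: [-0.8, 1.1, 7.1]
finger_gap: 20.9
```

```bash
python3 -c "
from go import *
go()
snap('side','s8')
V=np.load('pics/s8.npz')['p'].astype(int).max(-1)
for n,P in(('long',(511.5,7.5)),('mid',(502.7,129.8)),('short',(422.6,123.2))):
    cu,cv=np.round(proj('side',[*P,78])).astype(int);w=np.clip(190-V[cv-3:cv+4,cu-3:cu+4],0,None).astype(float);w[w<20]=0
    g=np.mgrid[cv-3:cv+4,cu-3:cu+4];q=[(g[1]*w).sum()/w.sum(),(g[0]*w).sum()/w.sum()];print('side',n,w.max(),np.round(q,2),ray('side',*q,78).round(1))
"
```

```text
t 30.8 tcp [433.7   1.   75.6] jaw -85.6 gap 20.9 F [-0.8  1.1  7.1] q [ -7. -11. 120.   0.  71.  79.]
side long 131.0 [260.49 196.22] [511.9   7.5  78. ]
side mid 150.0 [246.67 219.85] [502.6 130.4  78. ]
side short 157.0 [267.   226.88] [422.8 124.5  78. ]
```

Request:
servo_tool:
  commands:
    - [[255,0,0.5,0,0,0,0],[255,0,2,0,0,0,0],[255,0,3.5,0,0,0,0],[255,0,5,0,0,0,0],[255,0,6.5,0,0,0,0],[255,0,8,0,0,0,0],[255,0,9.5,0,0,0,0],[255,0,10.3,0,0,0,0]]

```text
time: 31.65
tool_pos: [537.4, 9.2, 75.6]
tcp_rot: [116.7, 89.9, 31.1]
ft_force: [-2.4, 1.6, 9.7]
finger_gap: 20.8
```

Request:
servo_tool:
  commands:
    - [[255,0,0.3,0,0,0,0],[255,0,0.5,0,0,0,0],[255,0,0.5,0,0,0,0],[255,0,0.5,0,0,0,0]]

```text
time: 32.05
tool_pos: [541.6, 9.5, 75.6]
tcp_rot: [111.8, 89.9, 26.1]
ft_force: [0.5, 0.5, 5.9]
finger_gap: 20.8
```

```bash
cat > pt.py <<'E'
from go import *
import sys
ex=np.array([np.cos(np.deg2rad(TH)),np.sin(np.deg2rad(TH))]);ey=np.array([-ex[1],ex[0]])
tag=sys.argv[1];P0=np.array([433.7,1.0])
p=np.array(r.sense()['tool_pos'])[:2];d=p-P0;print('ds,dt',(d@ex).round(1),(d@ey).round(1));go()
L0={'long':(511.7,7.5),'mid':(502.7,130.1),'short':(422.7,123.9)};pc=618.8*ex-32.7*ey
for n in('side','top'):
    snap(n,n[0]+tag);V=np.load(f'pics/{n[0]}{tag}.npz')['p'].astype(int).max(-1)
    for k,P in L0.items():
        e=np.array(P)+d;cu,cv=np.round(proj(n,[*e,78])).astype(int);w=np.clip(190-V[cv-3:cv+4,cu-3:cu+4],0,None).astype(float);w[w<20]=0
        if w.sum()==0: print(n,k,'none');continue
        g=np.mgrid[cv-3:cv+4,cu-3:cu+4];q=[(g[1]*w).sum()/w.sum(),(g[0]*w).sum()/w.sum()];X=ray(n,*q,78)[:2];print(n,k,w.max(),int((w>60).sum()),'meas',X.round(1),'exp',e.round(1),'to pointer s,t',((pc-X)@ex).round(1),((pc-X)@ey).round(1))
a=cv2.imread(f'pics/s{tag}.png');cv2.imwrite(f'pics/s{tag}c.png',cv2.resize(a[155:235,195:295],None,fx=7,fy=7,interpolation=cv2.INTER_CUBIC))
E
python3 pt.py 9
```

```text
ds,dt 108.3 0.0
t 32.05 tcp [541.6   9.5  75.6] jaw -85.6 gap 20.8 F [0.5 0.5 5.9] q [ -4.   6. 104.   0.  70.  81.]
side long 144.0 6 meas [620.5  13.2] exp [619.6  16. ] to pointer s,t -0.9 2.6
side mid 144.0 4 meas [610.8 139.1] exp [610.6 138.6] to pointer s,t -1.0 -123.7
side short 125.0 5 meas [530.2 132.4] exp [530.6 132.4] to pointer s,t 79.8 -123.3
top long none
top mid 120.0 9 meas [610.2 138.7] exp [610.6 138.6] to pointer s,t -0.3 -123.3
top short 119.0 11 meas [530.3 132. ] exp [530.6 132.4] to pointer s,t 79.8 -122.8
```

View pics/s9c.png

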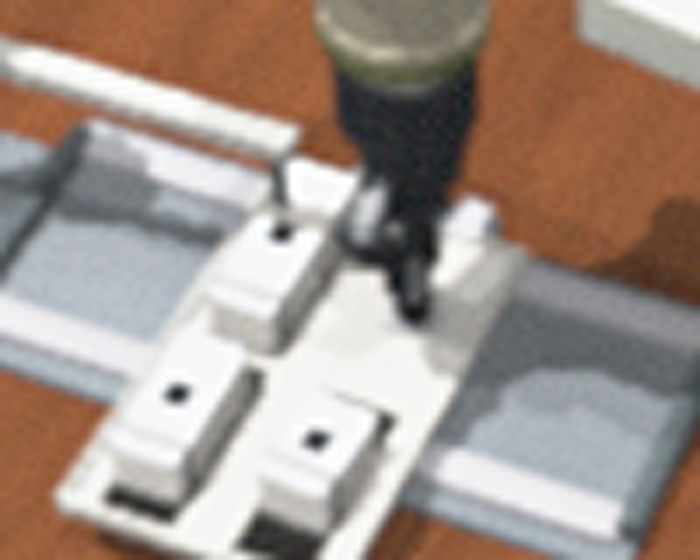

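Run:
```python
from h import *
V=np.load('pics/s9.npz')['p'].astype(int).max(-1);print(V[178:194,228:244])
print(proj('side',np.array([[618.8*.99694+32.7*.0781,618.8*.0781-32.7*.99694,z] for z in(140,96,78)])))
print(V[208:216,215:226])
```

```text
[[180 165 160 160 143 123 110 149 229 255 251 229 194 172 162 142]
 [227 206 180 168 157 127  87 156 242 255 254 254 254 246 232 203]
 [235 227 219 206 194 161  92 139 240 253 249 249 250 252 253 254]
 [228 225 224 225 229 188 104 128 237 252 248 247 247 248 249 251]
 [226 225 226 226 223 171 103 122 230 254 249 248 247 247 248 251]
 [212 218 225 228 201 158 105 107 201 248 251 249 249 249 250 250]
 [169 185 209 204 183 175 149 131 177 221 232 233 235 245 250 231]
 [161 156 175 194 209 205 174 164 186 199 203 203 209 219 217 172]
 [160 156 191 237 250 236 174 141 169 185 188 195 195 186 165 128]
 [165 180 233 251 253 226 124  86 114 168 206 216 205 181 137 107]
 [188 223 248 251 247 183  81  46 121 223 249 250 236 178 121  86]
 [222 244 249 249 249 222 165 147 193 247 253 252 227 159 122  84]
 [242 248 248 248 249 250 251 247 247 251 252 245 185 136 126  98]
 [247 248 247 247 247 248 249 249 249 250 250 214 151 135 119 105]
 [248 247 247 247 247 247 247 247 249 251 235 169 138 128 114 115]
 [248 247 247 247 247 247 247 248 250 247 197 150 130 116 107 138]]
[[233.91601959 176.84232824]
 [234.6376526  184.80466728]
 [234.92431959 187.96768749]]
[[235 237 247 249 251 252 251 249 248 247 247]
 [232 245 249 249 231 219 235 249 249 247 248]
 [241 248 250 229 136  93 133 214 245 248 250]
 [248 249 247 184  80  46 112 220 249 249 251]
 [248 248 248 223 163 143 195 249 251 251 245]
 [248 247 249 251 250 247 248 250 250 250 219]
 [247 247 247 248 249 249 249 249 251 236 175]
 [246 247 247 247 247 247 248 250 247 200 153]]
```

Request:
servo_tool:
  commands:
    - [[255,0,0,0,0,0,0],[255,0,0,0,0,0,0],[255,0,0,0,0,0,0],[255,0,0,0,0,0,0],[255,0,0,0,0,0,0],[255,0,0,0,0,0,0],[255,0,0,0,0,0,0],[255,0,0,0,0,0,0]]

```text
time: 32.95
tool_pos: [541.6, 9.5, 75.6]
tcp_rot: [111.0, 89.9, 25.4]
ft_force: [1.4, 0.9, 6.2]
finger_gap: 20.6
```

Request:
servo_tool:
  commands:
    - [[255,0,0,0,0,0,0],[255,0,0,0,0,0,0],[255,0,0,0,0,0,0],[255,0,0,0,0,0,0],[255,0,0,0,0,0,0],[255,0,0,0,0,0,0],[255,0,0,0,0,0,0],[255,0,0,0,0,0,0]]

```text
time: 33.75
tool_pos: [541.6, 9.5, 75.6]
tcp_rot: [111.0, 89.9, 25.4]
ft_force: [1.2, 1.1, 5.6]
finger_gap: 20.8
```

Request:
servo_tool:
  commands:
    - [[255,0,0,0.5,0,0,0],[255,0,0,2,0,0,0],[255,0,0,3.7,0,0,0],[255,0,0,5.4,0,0,0],[255,0,0,7.1,0,0,0],[255,0,0,8.8,0,0,0],[255,0,0,10.4,0,0,0],[255,0,0,11.6,0,0,0]]

```text
time: 34.55
tool_pos: [550.4, -107.2, 75.5]
tcp_rot: [103.8, 89.9, 18.2]
ft_force: [0.7, 1.7, 6.9]
finger_gap: 20.6
```

Request:
servo_tool:
  commands:
    - [[255,0,0,0.5,0,0,0],[255,0,0,0.7,0,0,0],[255,0,0,0.7,0,0,0],[255,0,0,0.7,0,0,0]]

```text
time: 34.95
tool_pos: [550.9, -113.9, 75.6]
tcp_rot: [83.2, 89.9, -2.4]
ft_force: [1.1, -1.1, 6.5]
finger_gap: 20.8
```

```bash
python3 pt.py 10
```

```text
ds,dt 107.9 -123.7
t 34.95 tcp [ 550.9 -113.9   75.6] jaw -85.6 gap 20.8 F [ 1.1 -1.1  6.5] q [-17.   9. 100.   0.  70.  69.]
side long 110.0 3 meas [ 628.9 -106.4] exp [ 628.9 -107.4] to pointer s,t 0.1 122.5
side mid 131.0 5 meas [620.4  14.5] exp [619.9  15.2] to pointer s,t -0.8 1.3
side short 133.0 3 meas [539.8   9.5] exp [539.9   9. ] to pointer s,t 79.9 0.0
top long 51.0 0 meas [ 630.2 -103.4] exp [ 628.9 -107.4] to pointer s,t -1.4 119.6
top mid 119.0 8 meas [617.   14.3] exp [619.9  15.2] to pointer s,t 2.6 1.2
top short 124.0 10 meas [539.4   8.7] exp [539.9   9. ] to pointer s,t 80.3 0.7
```

View pics/s10c.png

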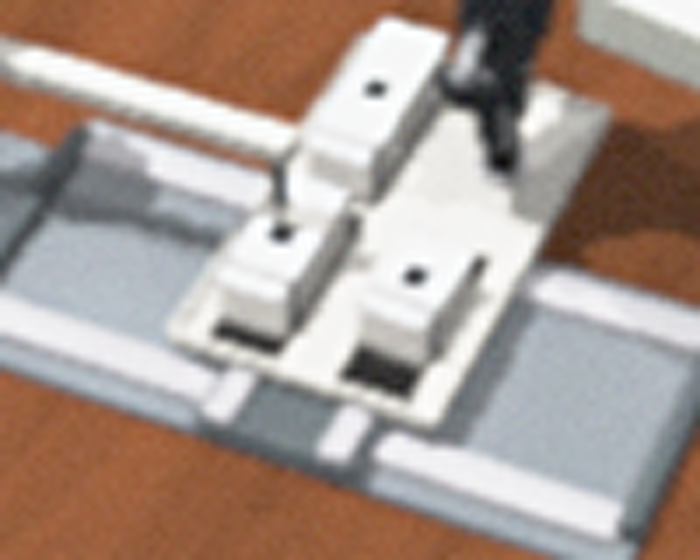

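Request:
servo_tool:
  commands:
    - [[255,0,0,0,0,0,0],[255,0,0,0,0,0,0],[255,0,0,0,0,0,0],[255,0,0,0,0,0,0],[255,0,0,0,0,0,0],[255,0,0,0,0,0,0],[255,0,0,0,0,0,0],[255,0,0,0,0,0,0]]

```text
time: 35.85
tool_pos: [550.9, -113.8, 75.6]
tcp_rot: [81.7, 89.9, -3.9]
ft_force: [1.4, -0.9, 6.7]
finger_gap: 20.6
```

Request:
servo_tool:
  commands:
    - [[255,0,0,0,0,0,0],[255,0,0,0,0,0,0],[255,0,0,0,0,0,0],[255,0,0,0,0,0,0],[255,0,0,0,0,0,0],[255,0,0,0,0,0,0],[255,0,0,0,0,0,0],[255,0,0,0,0,0,0]]

```text
time: 36.65
tool_pos: [550.9, -113.8, 75.6]
tcp_rot: [82.9, 89.9, -2.7]
ft_force: [0.4, -1.4, 6.4]
finger_gap: 20.7
```

Request:
servo_tool:
  commands:
    - [[255,0,0.5,0,0,0,0],[255,0,1.6,0,0,0,0],[255,0,2.8,0,0,0,0],[255,0,4,0,0,0,0],[255,0,5.2,0,0,0,0],[255,0,6.4,0,0,0,0],[255,0,7.3,0,0,0,0],[255,0,7.8,0,0,0,0]]

```text
time: 37.45
tool_pos: [628.9, -107.6, 75.5]
tcp_rot: [94.0, 89.9, 8.4]
ft_force: [-0.6, -0.1, 8.6]
finger_gap: 20.8
```

Request:
servo_tool:
  commands:
    - [[255,0,0.2,0,0,0,0],[255,0,0.2,0,0,0,0],[255,0,0.2,0,0,0,0],[255,0,0.2,0,0,0,0]]

```text
time: 37.85
tool_pos: [630.7, -107.5, 75.6]
tcp_rot: [91.1, 89.9, 5.5]
ft_force: [1.6, -0.3, 5.7]
finger_gap: 20.7
```

```bash
python3 pt.py 11
```

```text
ds,dt 188.0 -123.5
t 37.85 tcp [ 630.7 -107.5   75.6] jaw -85.6 gap 20.7 F [ 1.6 -0.3  5.7] q [-14.  20.  87.   0.  72.  71.]
side long 96.0 2 meas [ 709.3 -101.2] exp [ 708.7 -101. ] to pointer s,t -80.4 123.6
side mid 120.0 4 meas [699.8  19.7] exp [699.7  21.6] to pointer s,t -80.4 2.3
side short 130.0 5 meas [619.9  14. ] exp [619.7  15.4] to pointer s,t -0.3 1.7
top long 63.0 1 meas [705.1 -92.3] exp [ 708.7 -101. ] to pointer s,t -76.9 114.4
top mid none
top short 121.0 10 meas [616.6  14.4] exp [619.7  15.4] to pointer s,t 3.0 1.1
```

View pics/s11c.png

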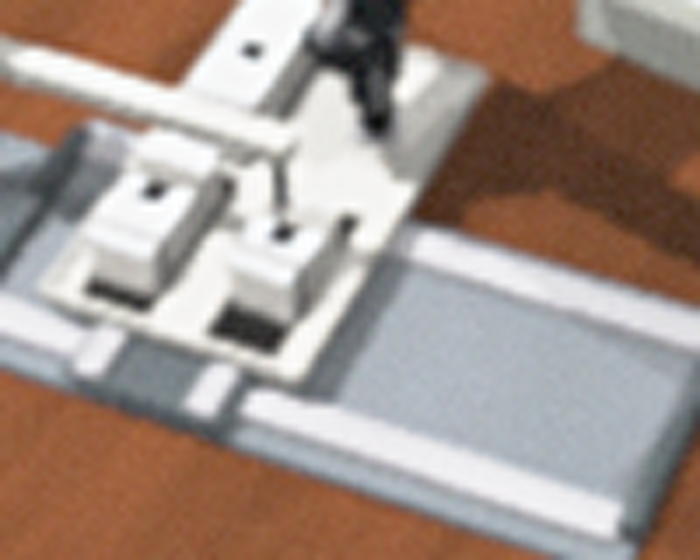

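Request:
servo_tool:
  commands:
    - [[255,0,0,0,0,0,0],[255,0,0,0,0,0,0],[255,0,0,0,0,0,0],[255,0,0,0,0,0,0],[255,0,0,0,0,0,0],[255,0,0,0,0,0,0],[255,0,0,0,0,0,0],[255,0,0,0,0,0,0]]

```text
time: 38.75
tool_pos: [630.7, -107.5, 75.6]
tcp_rot: [91.8, 89.9, 6.2]
ft_force: [1.2, 0.3, 6.3]
finger_gap: 20.8
```

Request:
servo_tool:
  commands:
    - [[255,0,0,0,0,0,0],[255,0,0,0,0,0,0],[255,0,0,0,0,0,0],[255,0,0,0,0,0,0],[255,0,0,0,0,0,0],[255,0,0,0,0,0,0],[255,0,0,0,0,0,0],[255,0,0,0,0,0,0]]

```text
time: 39.55
tool_pos: [630.7, -107.5, 75.6]
tcp_rot: [92.6, 89.9, 7.0]
ft_force: [3.0, -0.6, 5.5]
finger_gap: 20.7
```

Request:
servo_tool:
  commands:
    - [[255,0,-0.5,0,0,0,0],[255,0,-2,0,0,0,0],[255,0,-3.6,0,0,0,0],[255,0,-5.2,0,0,0,0],[255,0,-6.8,0,0,0,0],[255,0,-8.4,0,0,0,0],[255,0,-10,0,0,0,0],[255,0,-11.6,0,0,0,0]]

```text
time: 40.35
tool_pos: [514.4, -116.5, 75.5]
tcp_rot: [82.5, 89.9, -3.1]
ft_force: [1.4, -1.2, 8.2]
finger_gap: 20.6
```

Request:
servo_tool:
  commands:
    - [[255,0,-1.6,-0.5,0,0,0],[255,0,-3.2,-2,0,0,0],[255,0,-4.8,-3.6,0,0,0],[255,0,-6,-5.2,0,0,0],[255,0,-6.8,-6.8,0,0,0],[255,0,-7,-8.4,0,0,0],[255,0,-7,-10,0,0,0],[255,0,-7,-11.5,0,0,0]]

```text
time: 41.15
tool_pos: [435.8, -6.6, 75.5]
tcp_rot: [81.3, 89.9, -4.3]
ft_force: [-0.5, -2.7, 9.0]
finger_gap: 20.8
```

Request:
servo_tool:
  commands:
    - [[255,0,-0.1,-0.5,0,0,0],[255,0,-0.2,-0.8,0,0,0],[255,0,-0.3,-0.8,0,0,0],[255,0,-0.4,-0.8,0,0,0],[255,0,-0.5,-0.8,0,0,0],[255,0,-0.5,-0.8,0,0,0]]

```text
time: 41.75
tool_pos: [430.6, 0.9, 75.6]
tcp_rot: [110.5, 89.9, 24.9]
ft_force: [0.5, 1.5, 9.2]
finger_gap: 20.9
```

Request:
servo_tool:
  commands:
    - [[255,0,-0.1,0,0,0,0],[255,0,-0.2,0,0,0,0],[255,0,-0.2,0,0,0,0]]

```text
time: 42.05
tool_pos: [430.3, 0.9, 75.6]
tcp_rot: [96.7, 89.7, 11.1]
ft_force: [11.3, 2.1, -2.2]
finger_gap: 21.0
```

Request:
servo_tool:
  commands:
    - [[0,0,0.1,0,0,0,0],[0,0,0.1,0,0,0,0],[0,0,0.1,0,0,0,0],[0,0,0.1,0,0,0,0],[0,-3,0.1,0,0,0,0],[0,-8,0.1,0,0,0,0],[0,-11,0.1,2,-8,0,0],[0,-11,0.1,5,-16,0,0]]

```text
time: 42.85
tool_pos: [435.7, -49.4, 190.1]
tcp_rot: [64.9, 89.5, -4.3]
ft_force: [0.4, -0.4, 0.4]
finger_gap: 85.4
```

```bash
python3 -c "
from go import *
go((510.8,-317.2,150,14))"
```

```text
t 42.85 tcp [435.7 -49.4 190.1] jaw -69.2 gap 85.4 F [ 0.4 -0.4  0.4] q [-13. -18. 113.   0.  84.  56.]
-> (510.8, -317.2, 150, 14) shift [4.09, -2.54, 27.69] rot [-83.16, 0.49, -0.21] rows 5.6 9.7
```

Request:
servo_tool:
  commands:
    - [[60,0,-0.3,4,-8.4,0,0],[60,0,-0.6,8,-16.8,0,0],[60,0,-1,12,-25.2,0,0],[60,0,-1.4,16,-33.6,0,0],[60,1,-1.8,20,-42,0,0],[60,2,-2.2,24,-50.4,0,0],[60,3,-2.5,27,-58.8,0,0],[60,4,-2.5,27.7,-67.2,0,0]]
  force: 30

```text
time: 43.65
tool_pos: [505.6, -320.6, 143.3]
tcp_rot: [152.3, 90.0, 150.1]
ft_force: [-0.5, -0.2, 0.9]
finger_gap: 65.5
```

Request:
servo_tool:
  commands:
    - [[60,0,0,0,-8.4,0,0],[60,0,0,0,-16,0,0],[60,0,0,0,-16,0,0],[60,0,0,0,-16,0,0],[60,0,0,0,-16,0,0]]

```text
time: 44.15
tool_pos: [505.9, -317.3, 144.3]
tcp_rot: [87.3, 89.9, 100.7]
ft_force: [0.5, 0.1, -0.7]
finger_gap: 65.4
```

```bash
python3 -c "
from go import *
go((510.8,-317.2,64,14))"
```

```text
t 44.15 tcp [ 505.9 -317.3  144.3] jaw 13.4 gap 65.4 F [ 0.5  0.1 -0.7] q [-37.  10.  91.   0.  78. -50.]
-> (510.8, -317.2, 64, 14) shift [8.03, -0.11, 0.48] rot [-0.58, 0.0, -0.06] rows 1.6 0.1
```

Request:
servo_tool:
  commands:
    - [[60,2,-0.1,0.5,-0.6,0,0],[60,5,-0.1,0.5,-0.6,0,0],[60,7.5,-0.1,0.5,-0.6,0,0],[60,8,-0.1,0.5,-0.6,0,0],[255,8,-0.1,0.5,-0.6,0,0],[255,8,-0.1,0.5,-0.6,0,0],[255,8,-0.1,0.5,-0.6,0,0],[255,8,-0.1,0.5,-0.6,0,0]]
  force: 30

```text
time: 44.95
tool_pos: [511.7, -318.0, 66.3]
tcp_rot: [-43.0, 89.9, -28.8]
ft_force: [-1.2, -0.1, 3.4]
finger_gap: 13.4
```

Request:
servo_tool:
  commands:
    - [[255,0,0,0,0,0,0],[255,0,0,0,0,0,0],[255,0,0,0,0,0,0]]

```text
time: 45.25
tool_pos: [511.7, -318.0, 66.2]
tcp_rot: [-41.5, 89.9, -27.3]
ft_force: [-2.1, 0.6, 5.9]
finger_gap: 13.5
```

```bash
python3 -c "
from go import *
go((510.8,-317.2,64,82))"
```

```text
t 45.25 tcp [ 511.7 -318.    66.2] jaw 14.2 gap 13.5 F [-2.1  0.6  5.9] q [-37.  15.  94.   0.  70. -51.]
-> (510.8, -317.2, 64, -98) shift [0.22, 0.1, -0.07] rot [112.18, 0.13, -0.03] rows 0.1 13.1
```

Request:
servo_tool:
  commands:
    - [[255,0,0,0,-7,0,0],[255,0,0,0,-15,0,0],[255,0,0,0,-23,0,0],[255,0,0,0,-31,0,0],[255,0,0,0,-39,0,0],[255,0,0,0,-47,0,0],[255,0,0,0,-54,0,0],[255,0,0,0,-60,0,0]]

```text
time: 46.05
tool_pos: [511.5, -318.2, 66.3]
tcp_rot: [-114.2, 89.9, -39.8]
ft_force: [-3.3, -0.9, 6.5]
finger_gap: 13.5
```

Request:
servo_tool:
  commands:
    - [[255,0,0,0,-4,0,0],[255,0,0,0,-7,0,0],[255,0,0,0,-7,0,0],[255,0,0,0,-7,0,0]]

```text
time: 46.45
tool_pos: [511.5, -318.3, 66.2]
tcp_rot: [-122.2, 89.9, -41.0]
ft_force: [-3.8, 0.1, 7.0]
finger_gap: 13.5
```

```bash
python3 -c "
from go import *
go();print(r.sense()['wrist_torque'])"
```

```text
t 46.45 tcp [ 511.5 -318.3   66.2] jaw 81.2 gap 13.5 F [-3.8  0.1  7. ] q [ -37.   15.   94.   -0.   70. -118.]
[0.00132952 0.58729168 0.08481113]
```

Request:
servo_tool:
  commands:
    - [[60,0,0,0,0,0,0],[60,0,0,0,0,0,0],[60,0,0,0,0,0,0],[60,-2,0,0,0,0,0],[60,-6,0,0,0,0,0],[60,-10,0,0,0,0,0],[60,-12,0,3,8,0,0],[60,-12,0,7,16,0,0]]

```text
time: 47.25
tool_pos: [523.8, -250.0, 189.3]
tcp_rot: [-91.7, 89.6, -27.0]
ft_force: [0.8, 0.3, -1.0]
finger_gap: 65.2
```

```bash
python3 -c "
from go import *
go((509,7.5,150,4.5))"
```

```text
t 47.25 tcp [ 523.8 -250.   189.3] jaw 64.7 gap 65.2 F [ 0.8  0.3 -1. ] q [-31.   5.  92.   0.  82. -95.]
-> (509, 7.5, 150, 4.5) shift [3.83, 12.36, 22.66] rot [60.22, 0.21, 0.39] rows 5.2 7.0
```

Request:
servo_tool:
  commands:
    - [[60,0,1,2,8,0,0],[60,0,2,4,16,0,0],[60,0,3,6,24,0,0],[60,0.5,4.5,8,32,0,0],[60,0.5,5.5,10,40,0,0],[60,0.5,6,11,48,0,0],[60,0.5,6,11,56,0,0],[60,0.5,6,11,60,0,0]]

```text
time: 48.05
tool_pos: [513.4, -122.3, 179.3]
tcp_rot: [97.9, 89.9, 102.8]
ft_force: [-0.6, -0.6, -0.3]
finger_gap: 65.4
```

```bash
python3 -c "
from h import *
snap('top','t12');snap('side','s12')
from go import *
go((509,7.5,140,4.5))
c=cv2.imread('pics/t12.png')[85:255,120:400];cv2.imwrite('pics/t12c.png',cv2.resize(c,None,fx=2.85,fy=2.85,interpolation=cv2.INTER_CUBIC))
X=cloud('top',np.load('pics/t12.npz')['d']);m=(X[...,2]>80)&(X[...,2]<100)&(abs(X[...,0]-511)<45)&(abs(X[...,1]+317)<40)
v,u=np.nonzero(m);Q=ray('top',u,v,90)[:,:2]; c=Q.mean(0);w,V=np.linalg.eigh(np.cov((Q-c).T));print(len(Q),c.round(1),np.degrees(np.arctan2(V[1,1],V[0,1])).round(1))
for n in('top','side'):
  V=np.load(f'pics/{n[0]}12.npz')['p'].astype(int).max(-1)
  for k,P in(('long',(508.4,7.5)),('mid',(499.4,130.2)),('short',(419.4,123.5))):
    cu,cv=np.round(proj(n,[*P,78])).astype(int);w=np.clip(190-V[cv-3:cv+4,cu-3:cu+4],0,None).astype(float);w[w<20]=0
    if w.sum()==0:print('none');continue
    g=np.mgrid[cv-3:cv+4,cu-3:cu+4];q=[(g[1]*w).sum()/w.sum(),(g[0]*w).sum()/w.sum()];print(n,k,w.max(),(w>60).sum(),ray(n,*q,78).round(1))
"
```

```text
t 48.15 tcp [ 513.4 -122.8  179.3] jaw 5.2 gap 65.2 F [-0.5 -0.5 -0.7] q [-19.  -2. 100.   0.  82. -24.]
-> (509, 7.5, 140, 4.5) shift [3.95, 13.01, 0.73] rot [0.65, -0.01, -0.06] rows 2.7 0.1
56 [ 509.9 -316.1] 169.8
top long 124.0 9 [508.4   7.6  78. ]
top mid 119.0 9 [499.1 130.4  78. ]
top short 121.0 9 [418.9 123.9  78. ]
side long 112.0 4 [509.1   7.8  78. ]
side mid 136.0 4 [499.5 130.7  78. ]
side short 147.0 4 [419.4 124.2  78. ]
```

View pics/t12c.png

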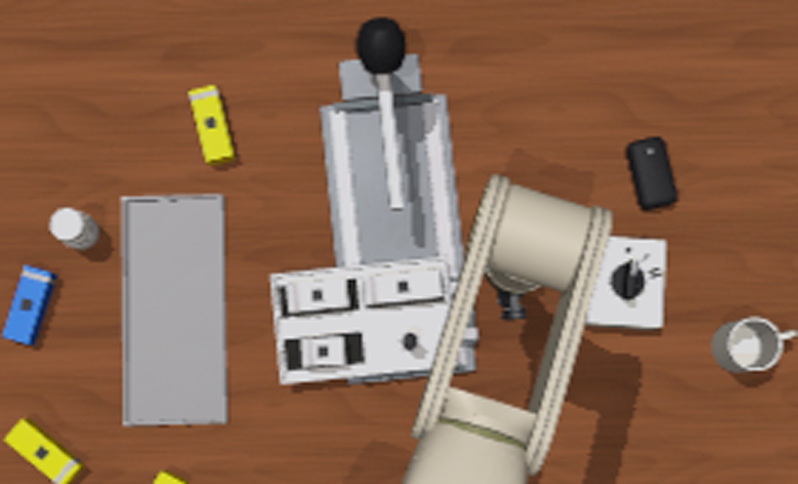

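Request:
servo_tool:
  commands:
    - [[60,0.5,3,0.2,0,0,0],[60,1.5,7,0.4,0.6,0,0],[60,3,11,0.6,0.6,0,0],[60,3.9,12.8,0.7,0.6,0,0],[60,3.9,13,0.7,0.6,0,0],[60,3.9,13,0.7,0.6,0,0],[60,3.9,13,0.7,0.6,0,0]]
  force: 60

```text
time: 48.85
tool_pos: [509.2, 6.1, 141.2]
tcp_rot: [24.8, 89.9, 29.4]
ft_force: [0.5, 0.2, -0.1]
finger_gap: 65.3
```

```bash
python3 -c "
from go import *
go((509,7.5,48,4.5))"
```

```text
t 48.85 tcp [509.2   6.1 141.2] jaw 4.6 gap 65.3 F [ 0.5  0.2 -0.1] q [ -5.  -3. 106.   0.  77. -10.]
-> (509, 7.5, 48, 4.5) shift [9.32, 0.13, -0.01] rot [0.1, 0.05, -0.02] rows 1.9 0.0
```

Request:
servo_tool:
  commands:
    - [[60,3,0.1,0,0,0,0],[60,6,0.1,0,0,0,0],[60,8.5,0.1,0,0,0,0],[60,9.2,0.1,0,0,0,0],[60,9.2,0.1,0,0,0,0],[255,9.2,0.1,0,0,0,0],[255,9.2,0.1,0,0,0,0],[255,9.2,0.1,0,0,0,0]]
  force: 60

```text
time: 49.65
tool_pos: [510.3, 7.8, 50.7]
tcp_rot: [3.0, 89.8, 7.5]
ft_force: [-1.0, -0.7, 6.0]
finger_gap: 39.2
```

Request:
servo_tool:
  commands:
    - [[255,0,0,0,0,0,0],[255,0,0,0,0,0,0]]

```text
time: 49.85
tool_pos: [510.3, 7.8, 50.8]
tcp_rot: [-0.4, 89.8, 4.2]
ft_force: [0.9, -1.7, 6.9]
finger_gap: 39.0
```

```bash
python3 -c "
from go import *
go((593.5,352,130,1),(593.5,352,20,1))"
```

```text
t 49.85 tcp [510.3   7.8  50.8] jaw 4.6 gap 39.0 F [ 0.9 -1.7  6.9] q [ -5.   3. 110.   0.  67. -10.]
-> (593.5, 352, 130, 1) shift [-7.88, 33.64, 11.07] rot [3.59, 0.21, -0.01] rows 7.3 0.4
-> (593.5, 352, 20, 1) shift [3.12, 33.64, 11.03] rot [3.59, 0.21, -0.01] rows 7.1 0.4
```

Request:
servo_tool:
  commands:
    - [[255,-1,0,0,0,0,0],[255,-3.5,0,0,0,0,0],[255,-6.5,1,0.3,0,0,0],[255,-8,4,1.3,1,0,0],[255,-8,8,2.6,2,0,0],[255,-8,12.2,4,3,0,0],[255,-8,16.4,5.4,3.6,0,0],[255,-8,20.6,6.8,3.6,0,0]]

```text
time: 50.65
tool_pos: [560.1, 220.7, 129.8]
tcp_rot: [62.8, 89.9, 63.7]
ft_force: [1.6, -0.4, -1.4]
finger_gap: 39.0
```

Request:
servo_tool:
  commands:
    - [[255,0,4.2,1.4,0,0,0],[255,0,8,2.6,0,0,0],[255,0,11,3.7,0,0,0],[255,0,12.6,4.2,0,0,0],[255,0,13,4.3,0,0,0],[255,0,13,4.3,0,0,0],[255,0,13,4.3,0,0,0],[255,0,13,4.3,0,0,0]]

```text
time: 51.45
tool_pos: [600.6, 348.4, 129.0]
tcp_rot: [118.0, 90.0, 119.0]
ft_force: [-0.2, -0.9, -1.4]
finger_gap: 39.4
```

```bash
python3 -c "
from go import *
go((593.5,352,14,1))"
```

```text
t 51.45 tcp [600.6 348.4 129. ] jaw 0.9 gap 39.4 F [-0.2 -0.9 -1.4] q [26. 25. 75.  0. 80. 25.]
-> (593.5, 352, 14, 1) shift [11.5, 0.36, -0.7] rot [-0.08, -0.02, -0.04] rows 2.3 0.0
```

Request:
servo_tool:
  commands:
    - [[255,2,0.3,-0.7,0,0,0],[255,5,0.3,-0.7,0,0,0],[255,8,0.3,-0.7,0,0,0],[255,10.3,0.3,-0.7,0,0,0],[255,11,0.3,-0.7,0,0,0],[255,11.2,0.3,-0.7,0,0,0],[255,11.2,0.3,-0.7,0,0,0],[255,11.2,0.3,-0.7,0,0,0]]

```text
time: 52.25
tool_pos: [594.9, 353.1, 19.1]
tcp_rot: [41.2, 89.8, 42.1]
ft_force: [0.6, 0.6, -1.5]
finger_gap: 38.8
```

Request:
servo_tool:
  commands:
    - [[255,0.3,0,0,0,0,0],[255,0.5,0,0,0,0,0],[255,0.6,0,0,0,0,0],[255,0.6,0,0,0,0,0]]

```text
time: 52.65
tool_pos: [594.3, 353.0, 12.8]
tcp_rot: [47.7, 89.9, 48.7]
ft_force: [-2.9, -1.7, 8.7]
finger_gap: 39.1
```

Touched down. Release and go for the middle one.

Request:
servo_tool:
  commands:
    - [[60,0,0,0,0,0,0],[60,0,0,0,0,0,0],[60,0,0,0,0,0,0],[60,-2,0,0,0,0,0],[60,-6,0,0,0,0,0],[60,-10,-1,-0.5,0,0,0],[60,-12,-5,-2,0,0,0],[60,-12,-9,-4,0,0,0]]

```text
time: 53.45
tool_pos: [557.8, 262.4, 135.8]
tcp_rot: [24.2, 89.5, 25.3]
ft_force: [1.2, -0.3, 0.1]
finger_gap: 65.3
```

```bash
python3 -c "
from go import *
go((499.5,130.6,130,4.5))"
```

```text
t 53.45 tcp [557.8 262.4 135.8] jaw 1.1 gap 65.3 F [ 1.2 -0.3  0.1] q [20. 13. 89.  0. 77. 19.]
-> (499.5, 130.6, 130, 4.5) shift [0.49, -13.07, -6.08] rot [-3.43, 0.47, -0.2] rows 2.9 0.4
```

Request:
servo_tool:
  commands:
    - [[60,0,-4,-1.9,-1,0,0],[60,0,-8,-3.8,-2,0.2,0],[60,0,-11.5,-5.4,-3.4,0.4,-0.1],[60,0,-12.8,-6,-3.4,0.4,-0.2],[60,0,-12.8,-6,-3.4,0.4,-0.2],[60,0,-12.8,-6,-3.4,0.4,-0.2],[60,0,-12.8,-6,-3.4,0.4,-0.2],[60,0,-12.8,-6,-3.4,0.4,-0.2]]

```text
time: 54.25
tool_pos: [497.7, 133.9, 130.6]
tcp_rot: [-164.0, 89.6, -159.5]
ft_force: [-0.5, 0.4, -0.4]
finger_gap: 65.5
```

```bash
python3 -c "
from go import *
snap('side','s13')
go((499.5,130.6,47,4.5))
a=cv2.imread('pics/s13.png');cv2.imwrite('pics/s13c.png',cv2.resize(a[170:320,150:330],None,fx=4,fy=4,interpolation=cv2.INTER_CUBIC))"
```

```text
t 54.3 tcp [497.6 133.7 130.5] jaw 4.5 gap 65.3 F [ 0.8  0.2 -0.9] q [  9.  -1. 105.  -0.  77.   5.]
-> (499.5, 130.6, 47, 4.5) shift [8.35, -0.31, 0.23] rot [-0.05, -0.42, 0.12] rows 1.7 0.1
```

View pics/s13c.png

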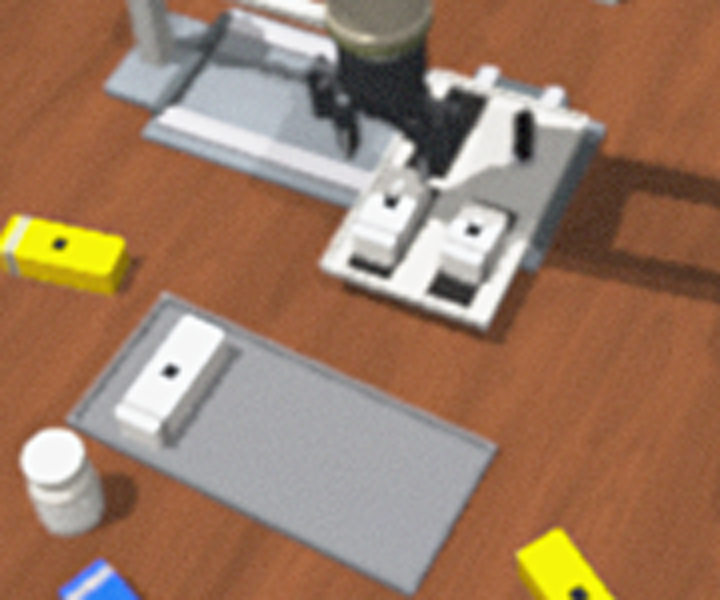

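Request:
servo_tool:
  commands:
    - [[60,2,-0.3,0.2,0,-0.4,0],[60,5,-0.3,0.2,0,-0.4,0],[60,7.5,-0.3,0.2,0,-0.4,0],[60,8.3,-0.3,0.2,0,-0.4,0],[60,8.3,-0.3,0.2,0,-0.4,0],[255,8.3,-0.3,0.2,0,-0.4,0],[255,8.3,-0.3,0.2,0,-0.4,0],[255,8.3,-0.3,0.2,0,-0.4,0]]
  force: 60

```text
time: 55.1
tool_pos: [500.6, 130.0, 49.6]
tcp_rot: [-31.8, 89.8, -27.4]
ft_force: [-0.4, 0.7, 5.7]
finger_gap: 38.7
```

Request:
servo_tool:
  commands:
    - [[255,0,0,0,0,0,0],[255,0,0,0,0,0,0]]

```text
time: 55.3
tool_pos: [500.6, 130.0, 49.6]
tcp_rot: [-29.7, 89.8, -25.4]
ft_force: [0.9, 0.4, 6.5]
finger_gap: 39.2
```

```bash
python3 -c "
from go import *
go((487,350,130,1))"
```

```text
t 55.3 tcp [500.6 130.   49.6] jaw 4.4 gap 39.2 F [0.9 0.4 6.5] q [  9.   4. 109.  -0.  67.   5.]
-> (487, 350, 130, 1) shift [-8.08, 22.02, 0.35] rot [3.39, 0.19, 0.1] rows 4.7 0.4
```

Request:
servo_tool:
  commands:
    - [[255,-1,0,0,0,0,0],[255,-3.5,0,0,0,0,0],[255,-6.5,1,0,0,0,0],[255,-8,4,0,1,0,0],[255,-8,8,0.1,2,0,0],[255,-8,12.2,0.2,3.4,0,0],[255,-8,16.4,0.3,3.4,0,0],[255,-8,19.6,0.3,3.4,0,0]]

```text
time: 56.1
tool_pos: [486.5, 327.8, 128.1]
tcp_rot: [-76.0, 89.9, -74.9]
ft_force: [1.0, -0.1, -0.7]
finger_gap: 39.2
```

Request:
servo_tool:
  commands:
    - [[255,0,1.9,0,0,0,0],[255,0,2.4,0,0,0,0],[255,0,2.4,0,0,0,0],[255,0,2.4,0,0,0,0],[255,0,2.4,0,0,0,0]]

```text
time: 56.6
tool_pos: [486.8, 348.3, 127.2]
tcp_rot: [-94.5, 89.8, -93.6]
ft_force: [-0.4, 0.2, -0.1]
finger_gap: 39.0
```

```bash
python3 -c "
from go import *
go((487,350,13,1))"
```

```text
t 56.6 tcp [486.8 348.3 127.2] jaw 0.9 gap 39.0 F [-0.4  0.2 -0.1] q [31. 11. 92. -0. 77. 30.]
-> (487, 350, 13, 1) shift [11.42, 0.2, 0.03] rot [-0.09, -0.01, 0.15] rows 2.3 0.0
```

Request:
servo_tool:
  commands:
    - [[255,2,0.1,0,0,0,0],[255,5,0.1,0,0,0,0],[255,8,0.1,0,0,0,0],[255,10.3,0.1,0,0,0,0],[255,11,0.1,0,0,0,0],[255,11.2,0.1,0,0,0,0],[255,11.2,0.1,0,0,0,0],[255,11.2,0.1,0,0,0,0]]

```text
time: 57.4
tool_pos: [487.8, 350.8, 17.0]
tcp_rot: [-20.8, 89.9, -19.9]
ft_force: [0.0, 0.2, -0.8]
finger_gap: 38.9
```

Request:
servo_tool:
  commands:
    - [[255,0.2,0,0,0,0,0],[255,0.3,0,0,0,0,0],[255,0.3,0,0,0,0,0]]

```text
time: 57.7
tool_pos: [486.6, 350.3, 12.3]
tcp_rot: [-85.4, 89.9, -84.4]
ft_force: [-0.2, 0.1, -0.9]
finger_gap: 39.0
```

Request:
servo_tool:
  commands:
    - [[255,0.1,0,0,0,0,0],[255,0.1,0,0,0,0,0]]

```text
time: 57.9
tool_pos: [486.7, 350.4, 11.7]
tcp_rot: [-85.8, 89.9, -84.8]
ft_force: [-2.2, -1.0, 4.4]
finger_gap: 38.9
```

Request:
servo_tool:
  commands:
    - [[60,0,0,0,0,0,0],[60,0,0,0,0,0,0],[60,0,0,0,0,0,0],[60,-2,0,0,0,0,0],[60,-6,0,0,0,0,0],[60,-10,-1,-0.5,0,0,0],[60,-12,-5,-2,0,0,0],[60,-12,-9,-3.5,0,0,0]]

```text
time: 58.7
tool_pos: [455.4, 260.7, 135.9]
tcp_rot: [5.3, 89.6, 6.3]
ft_force: [0.6, -1.7, 0.4]
finger_gap: 65.4
```

```bash
python3 -c "
from go import *
go((419.3,124,130,4.5))"
```

```text
t 58.7 tcp [455.4 260.7 135.9] jaw 1.1 gap 65.4 F [ 0.6 -1.7  0.4] q [ 24.  -1. 104.  -0.  76.  23.]
-> (419.3, 124, 130, 4.5) shift [0.55, -13.6, -3.87] rot [-3.42, 0.41, -0.03] rows 2.8 0.4
```

Request:
servo_tool:
  commands:
    - [[60,0,-4,-1.1,-1,0,0],[60,0,-8,-2.3,-2,0.2,0],[60,0,-11.5,-3.3,-3.4,0.4,0],[60,0,-13.3,-3.8,-3.4,0.4,0],[60,0,-13.4,-3.8,-3.4,0.4,0],[60,0,-13.4,-3.8,-3.4,0.4,0],[60,0,-13.4,-3.8,-3.4,0.4,0],[60,0,-13.4,-3.8,-3.4,0.4,0]]

```text
time: 59.5
tool_pos: [417.6, 126.2, 131.6]
tcp_rot: [-165.1, 89.6, -160.7]
ft_force: [-0.3, 0.1, -0.9]
finger_gap: 65.3
```

```bash
python3 -c "
from go import *
snap('side','s14')
go((419.3,124,47,4.5))
a=cv2.imread('pics/s14.png');cv2.imwrite('pics/s14c.png',cv2.resize(a[170:320,150:330],None,fx=4,fy=4,interpolation=cv2.INTER_CUBIC))"
```

```text
t 59.55 tcp [417.5 126.1 131.6] jaw 4.5 gap 65.3 F [-0.3 -0.  -0.5] q [ 10. -14. 117.  -0.  78.   6.]
-> (419.3, 124, 47, 4.5) shift [8.46, -0.21, 0.23] rot [-0.04, -0.42, 0.11] rows 1.7 0.1
```

View pics/s14c.png

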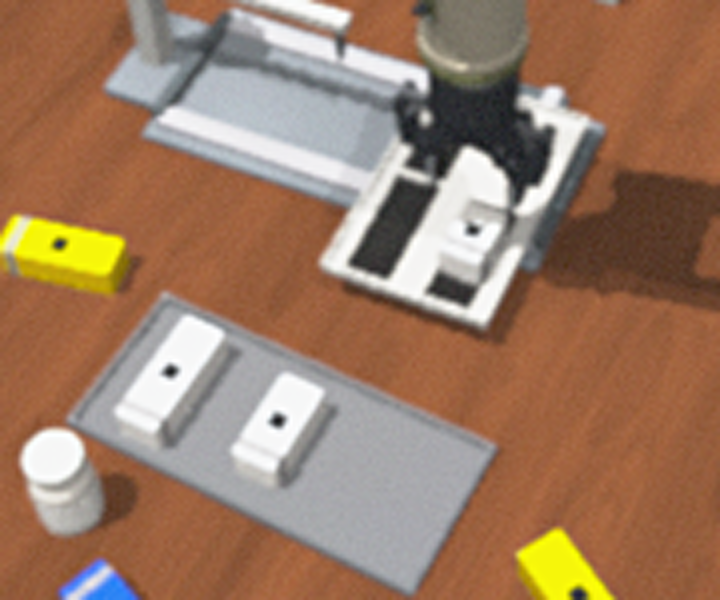

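Long and middle lie in the tray; short is on its spot (473,230). Pick it.

Request:
servo_tool:
  commands:
    - [[60,2,-0.2,0.2,0,-0.4,0],[60,5,-0.2,0.2,0,-0.4,0],[60,7.5,-0.2,0.2,0,-0.4,0],[60,8.4,-0.2,0.2,0,-0.4,0],[60,8.4,-0.2,0.2,0,-0.4,0],[255,8.4,-0.2,0.2,0,-0.4,0],[255,8.4,-0.2,0.2,0,-0.4,0],[255,8.4,-0.2,0.2,0,-0.4,0]]
  force: 60

```text
time: 60.35
tool_pos: [420.6, 123.6, 49.5]
tcp_rot: [-28.1, 89.8, -23.7]
ft_force: [0.4, -0.1, 5.5]
finger_gap: 39.4
```

Request:
servo_tool:
  commands:
    - [[255,0,0,0,0,0,0],[255,0,0,0,0,0,0]]

```text
time: 60.55
tool_pos: [420.6, 123.6, 49.5]
tcp_rot: [-26.5, 89.8, -22.2]
ft_force: [0.1, -0.2, 7.2]
finger_gap: 39.1
```

```bash
python3 -c "
from go import *
go((392,345,130,1))"
```

```text
t 60.55 tcp [420.6 123.6  49.5] jaw 4.4 gap 39.1 F [ 0.1 -0.2  7.2] q [ 10.  -8. 121.  -0.  67.   5.]
-> (392, 345, 130, 1) shift [-8.09, 22.28, -1.13] rot [3.39, 0.19, 0.09] rows 4.7 0.4
```

Request:
servo_tool:
  commands:
    - [[255,-1,0,0,0,0,0],[255,-3.5,0,0,0,0,0],[255,-6.5,1,0,0,0,0],[255,-8,4,-0.2,1,0,0],[255,-8,8,-0.4,2,0,0],[255,-8,12.2,-0.6,3.4,0,0],[255,-8,16.4,-0.8,3.4,0,0],[255,-8,19.8,-1,3.4,0,0]]

```text
time: 61.35
tool_pos: [393.4, 322.2, 128.3]
tcp_rot: [-63.1, 89.9, -62.1]
ft_force: [1.3, -0.2, 0.2]
finger_gap: 39.3
```

Request:
servo_tool:
  commands:
    - [[255,0,1.9,-0.1,0,0,0],[255,0,2.4,-0.1,0,0,0],[255,0,2.4,-0.1,0,0,0],[255,0,2.4,-0.1,0,0,0],[255,0,2.4,-0.1,0,0,0]]

```text
time: 61.85
tool_pos: [392.7, 343.0, 127.3]
tcp_rot: [-92.1, 89.9, -91.2]
ft_force: [0.6, 0.2, 0.1]
finger_gap: 39.3
```

```bash
python3 -c "
from go import *
go((392,345,13,1))"
```

```text
t 61.85 tcp [392.7 343.  127.3] jaw 0.9 gap 39.3 F [0.6 0.2 0.1] q [ 36.  -0. 104.  -0.  76.  35.]
-> (392, 345, 13, 1) shift [11.43, 0.23, -0.07] rot [-0.09, -0.01, 0.14] rows 2.3 0.0
```

Request:
servo_tool:
  commands:
    - [[255,2,0.1,0,0,0,0],[255,5,0.1,0,0,0,0],[255,8,0.1,0,0,0,0],[255,10.3,0.1,0,0,0,0],[255,11,0.1,0,0,0,0],[255,11.2,0.1,0,0,0,0],[255,11.2,0.1,0,0,0,0],[255,11.2,0.1,0,0,0,0]]

```text
time: 62.65
tool_pos: [393.6, 345.4, 16.8]
tcp_rot: [-18.3, 89.9, -17.3]
ft_force: [-0.4, 0.0, 0.4]
finger_gap: 39.2
```

Request:
servo_tool:
  commands:
    - [[255,0.2,0,0,0,0,0],[255,0.3,0,0,0,0,0],[255,0.4,0,0,0,0,0],[255,0.4,0,0,0,0,0]]

```text
time: 63.05
tool_pos: [392.6, 345.0, 11.6]
tcp_rot: [-78.6, 89.9, -77.7]
ft_force: [-1.2, -0.8, 3.9]
finger_gap: 39.4
```

Request:
servo_tool:
  commands:
    - [[60,0,0,0,0,0,0],[60,0,0,0,0,0,0],[60,0,0,0,0,0,0],[60,-2,0,0,0,0,0],[60,-6,0,0,0,0,0],[60,-10,-0.5,0,0,0,0],[60,-13,-3,0,0,0,0],[60,-15,-7,0,0,0,0]]

```text
time: 63.85
tool_pos: [394.6, 276.2, 164.4]
tcp_rot: [3.3, 89.8, 4.5]
ft_force: [0.2, -0.3, 0.6]
finger_gap: 65.0
```

Request:
servo_tool:
  commands:
    - [[60,0,-4.5,0,0,0,0],[60,0,-9,0,0,0,0],[60,0,-13.5,0,0,0,0],[60,0,-18,0,0,0,0],[60,0,-22.5,0,0,0,0],[60,0,-27,0,0,0,0],[60,0,-31,0,0,0,0],[60,0,-35,0,0,0,0]]

```text
time: 64.65
tool_pos: [399.4, -76.6, 162.3]
tcp_rot: [-72.7, 89.9, -71.7]
ft_force: [0.0, 0.1, -0.3]
finger_gap: 65.2
```

Request:
servo_tool:
  commands:
    - [[60,0,-4,0,0,0,0],[60,0,-7,0,0,0,0],[60,0,-9,0,0,0,0],[60,0,-10,0,0,0,0],[60,0,-10,0,0,0,0]]

```text
time: 65.15
tool_pos: [401.2, -175.5, 162.2]
tcp_rot: [-99.2, 89.9, -98.3]
ft_force: [-0.0, 0.7, -0.4]
finger_gap: 65.2
```

```bash
python3 -c "
from go import *
snap('top','t15');snap('side','s15');go()
c=cv2.imread('pics/t15.png')[85:255,120:400];cv2.imwrite('pics/t15c.png',cv2.resize(c,None,fx=2.85,fy=2.85,interpolation=cv2.INTER_CUBIC))
a=cv2.imread('pics/s15.png');cv2.imwrite('pics/s15c.png',cv2.resize(a[120:320,150:350],None,fx=3,fy=3,interpolation=cv2.INTER_CUBIC))
from lab import labels
labels('t15',40)"; python3 m.py t15 | grep black
```

```text
t 65.25 tcp [ 401.3 -174.1  162.1] jaw 1.0 gap 65.2 F [ 0.3  1.1 -0.2] q [-30. -16. 115.  -0.  81. -31.]
([594.7, 352.7], [104.5, 37.8], 88.6, [593.9000244140625, 351.8999938964844]) label [594.  352.6] 15
([486.0, 351.9], [83.2, 37.4], 88.5, [486.20001220703125, 352.0]) label [486.2 351.1] 13
([392.6, 346.7], [54.1, 33.0], 88.5, [392.6000061035156, 346.70001220703125]) label [391.7 345.3] 15
black [245, 91, 17, 20, 271] [253.3 100.7] [([872.7, 30.6], [67.8, 82.2], 88.6, [871.5999755859375, 29.200000762939453]), ([872.1, 30.6], [67.7, 82.1], 88.6, [871.0, 29.200000762939453])] z 229.0
black [340, 133, 17, 26, 305] [348.3 145.8] [([670.0, -365.1], [103.9, 56.6], 11.5, [668.7999877929688, -365.29998779296875]), ([669.6, -364.6], [103.8, 56.6], 11.5, [668.5, -364.79998779296875])] z 31.0
black [335, 177, 11, 13, 90] [339.7 183.6] [([511.4, -322.4], [41.1, 44.8], 43.2, [509.8999938964844, -321.8999938964844]), ([511.2, -321.9], [41.1, 44.8], 43.2, [509.70001220703125, -321.5])] z 66.0
black [248, 180, 27, 12, 258] [261.2 185.7] [([509.7, 5.9], [40.8, 108.6], 4.3, [509.79998779296875, 5.9
[... 415 characters left out ...]
2.2, 123.6], [40.8, 108.7], 4.2, [422.20001220703125, 123.5999984741211])] z 43.0
black [264, 202, 2, 4, 5] [264.6 203.4] [([435.5, -6.7], [13.0, 3.7], 25.0, [435.5, -6.300000190734863]), ([435.4, -6.6], [13.0, 3.7], 25.0, [435.3999938964844, -6.199999809265137])] z 103.0
black [309, 218, 5, 6, 17] [310.8 220.6] [([358.8, -193.9], [20.2, 14.8], 61.9, [359.29998779296875, -195.39999389648438]), ([358.8, -193.6], [20.2, 14.8], 61.9, [359.29998779296875, -195.10000610351562])] z 227.0
black [310, 224, 4, 4, 10] [311.2 225.8] [([338.9, -197.7], [12.4, 12.3], 87.9, [337.70001220703125, -196.39999389648438]), ([338.9, -197.4], [12.4, 12.3], 87.9, [337.79998779296875, -196.10000610351562])] z 271.0
```

View pics/t15c.png

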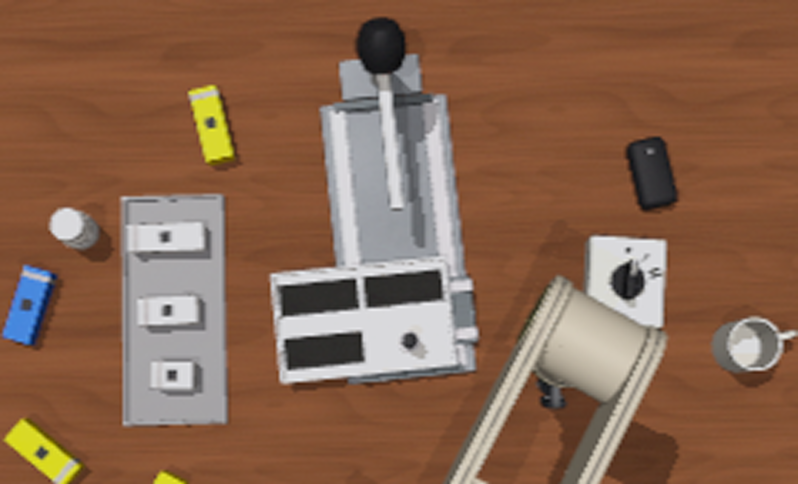

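View pics/s15c.png

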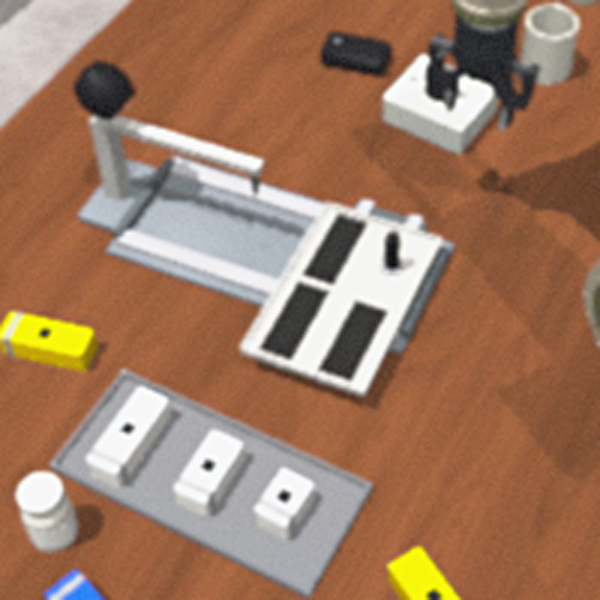

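```bash
python3 -c "
from go import *
go((434,2,150,-85.5))"
```

```text
t 65.25 tcp [ 401.3 -174.1  162.1] jaw 1.0 gap 65.2 F [ 0.3  1.1 -0.2] q [-30. -16. 115.  -0.  81. -31.]
-> (434, 2, 150, -85.5) shift [1.19, 17.55, 3.57] rot [86.49, 0.05, 0.08] rows 3.6 10.1
```

Request:
servo_tool:
  commands:
    - [[0,0,2,0.4,8.4,0,0],[0,0,4,0.9,16.8,0,0],[0,0,7,1.5,25.2,0,0],[0,0,10,2.1,33.6,0,0],[0,0,13,2.7,42,0,0],[0,0,15.5,3.2,50.4,0,0],[0,0,17,3.4,58.8,0,0],[0,0,17.4,3.4,67.2,0,0]]
  force: 40

```text
time: 66.05
tool_pos: [432.1, 2.8, 161.9]
tcp_rot: [-26.0, 89.9, -92.4]
ft_force: [0.1, -0.2, 0.4]
finger_gap: 85.5
```

Request:
servo_tool:
  commands:
    - [[0,0,0,0,8.4,0,0],[0,0,0,0,16.8,0,0],[0,0,0,0,19.3,0,0],[0,0,0,0,19.3,0,0],[0,0,0,0,19.3,0,0],[0,0,0,0,19.3,0,0]]

```text
time: 66.65
tool_pos: [432.2, 0.2, 161.9]
tcp_rot: [-5.7, 89.9, -91.1]
ft_force: [0.4, 0.5, 0.2]
finger_gap: 85.3
```

```bash
python3 -c "
from go import *
go((432.5,0.5,74,-85.5))"
```

```text
t 66.65 tcp [4.322e+02 2.000e-01 1.619e+02] jaw -85.4 gap 85.3 F [0.4 0.5 0.2] q [ -7. -17. 116.  -0.  81.  79.]
-> (432.5, 0.5, 74, -85.5) shift [8.79, 0.03, -0.04] rot [0.1, 0.12, 0.01] rows 1.8 0.0
```

Request:
servo_tool:
  commands:
    - [[0,3,0,0,0,0,0],[0,6,0,0,0,0,0],[0,8.3,0,0,0,0,0],[0,8.8,0,0,0,0,0],[255,8.8,0,0,0,0,0],[255,8.8,0,0,0,0,0],[255,8.8,0,0,0,0,0],[255,8.8,0,0,0,0,0]]

```text
time: 67.45
tool_pos: [433.4, -0.5, 75.2]
tcp_rot: [38.5, 89.8, -47.0]
ft_force: [-0.5, -0.7, -0.3]
finger_gap: 28.2
```

Request:
servo_tool:
  commands:
    - [[255,0,0,0,0,0,0],[255,0,0,0,0,0,0],[255,0,-0.1,0,0,0,0],[255,0,-0.2,0,0,0,0],[255,0,-0.2,0,0,0,0]]

```text
time: 67.95
tool_pos: [432.3, -0.6, 75.2]
tcp_rot: [60.0, 89.7, -25.5]
ft_force: [5.4, 1.2, 1.9]
finger_gap: 20.7
```

Request:
servo_tool:
  commands:
    - [[255,0,-0.1,0,0,0,0],[255,0,-0.2,0,0,0,0],[255,0,-0.2,0,0,0,0]]

```text
time: 68.25
tool_pos: [432.3, -0.6, 75.3]
tcp_rot: [74.1, 89.5, -11.4]
ft_force: [20.3, 2.5, -9.9]
finger_gap: 20.8
```

Request:
servo_tool:
  commands:
    - [[255,0,0.1,0,0,0,0],[255,0,0.2,0,0,0,0],[255,0,0.2,0,0,0,0]]

```text
time: 68.55
tool_pos: [432.3, -0.6, 75.2]
tcp_rot: [57.6, 89.7, -27.9]
ft_force: [5.9, 1.6, 4.4]
finger_gap: 20.7
```

Still lightly pressing against the stop (6 N): release from here.

Request:
servo_tool:
  commands:
    - [[0,0,0,0,0,0,0],[0,0,0,0,0,0,0],[0,0,0,0,0,0,0],[0,0,0,0,0,0,0],[0,0,0,0,0,0,0],[0,-2,0,0,0,0,0],[0,-6,0,0,0,0,0],[0,-11,0,0,0,0,0]]

```text
time: 69.35
tool_pos: [428.4, -0.1, 182.9]
tcp_rot: [-77.6, 89.7, -163.1]
ft_force: [1.2, 0.4, 0.7]
finger_gap: 85.5
```

Request:
servo_tool:
  commands:
    - [[0,0,0,3,0,0,0],[0,0,0,7,0,0,0],[0,0,0,11,0,0,0],[0,0,0,15,0,0,0],[0,0,0,18,0,0,0],[0,0,0,19,0,0,0],[0,0,0,19,0,0,0],[0,0,0,19,0,0,0]]

```text
time: 70.15
tool_pos: [445.1, -188.9, 184.1]
tcp_rot: [-30.3, 89.9, -115.8]
ft_force: [-0.5, 0.3, 0.3]
finger_gap: 85.6
```

```bash
python3 -c "
from go import *
snap('top','t16');snap('side','s16');go()
c=cv2.imread('pics/t16.png')[85:255,120:400];cv2.imwrite('pics/t16c.png',cv2.resize(c,None,fx=2.85,fy=2.85,interpolation=cv2.INTER_CUBIC))
from lab import labels
labels('t16',40)
X=cloud('top',np.load('pics/t16.npz')['d']);m=(X[...,2]>80)&(X[...,2]<100)&(abs(X[...,0]-511)<45)&(abs(X[...,1]+317)<40)
v,u=np.nonzero(m);Q=ray('top',u,v,90)[:,:2]; c=Q.mean(0);w,V=np.linalg.eigh(np.cov((Q-c).T));print(len(Q),c.round(1),np.degrees(np.arctan2(V[1,1],V[0,1])).round(1))
"; python3 m.py t16 | grep black|cut -c1-150;python3 m.py t15 | grep tall|cut -c1-150;python3 m.py t16 | grep tall|cut -c1-150
```

```text
t 70.25 tcp [ 445.2 -188.5  184.2] jaw -85.4 gap 85.3 F [-0.3  0.2  0.6] q [-29.  -9. 107.  -0.  82.  56.]
([594.7, 352.7], [104.5, 37.8], 88.6, [593.9000244140625, 351.8999938964844]) label [594.1 352.6] 15
([486.0, 351.9], [83.2, 37.4], 88.5, [486.20001220703125, 352.0]) label [486.3 350.8] 15
([392.6, 346.7], [54.1, 33.0], 88.5, [392.6000061035156, 346.70001220703125]) label [391.7 345.4] 15
10 [ 532.9 -320.8] 70.6
black [245, 91, 17, 20, 271] [253.3 100.7] [([872.7, 30.6], [67.8, 82.2], 88.6, [871.5999755859375, 29.200000762939453]), ([872.1, 30.6], [67.7, 82.1]
black [340, 133, 17, 26, 305] [348.3 145.7] [([670.0, -365.1], [103.9, 56.6], 11.5, [669.0, -365.29998779296875]), ([669.6, -364.6], [103.8, 56.6], 11
black [249, 180, 27, 12, 257] [261.6 185.8] [([508.9, 4.3], [40.8, 108.5], 4.3, [509.1000061035156, 4.099999904632568]), ([508.8, 4.3], [40.7, 108.4],
black [219, 183, 27, 13, 258] [231.8 188.9] [([499.3, 128.2], [41.1, 108.7], 4.5, [499.29998779296875, 128.3000030517578]), ([499.1, 128.1], [41.0, 10
black [297, 195, 4, 8, 20] [298. 199.] [([452.2, -147.8], [12.5, 29.2], 88
[... 1392 characters left out ...]
8.0, 483.0, 90.0], [630.0, 504.0, 98.0]]
tall [275, 166, 84, 94, 3358] [318.8 214.5] [[256.0, -244.0, 391.0], [394.0, -154.0, 598.0], [494.0, -31.0, 631.0]]
tall [384, 197, 6, 2, 7] [386.7 197.3] [[442.0, -508.0, 90.0], [446.0, -500.0, 92.0], [446.0, -489.0, 98.0]]
tall [375, 198, 17, 17, 42] [380.1 208.4] [[377.0, -512.0, 86.0], [390.0, -463.0, 91.0], [443.0, -449.0, 97.0]]
tall [390, 199, 4, 5, 8] [391.4 201.1] [[421.0, -524.0, 87.0], [429.0, -519.0, 91.0], [437.0, -512.0, 94.0]]
tall [261, 202, 6, 5, 24] [263.3 204. ] [[422.0, -8.0, 96.0], [430.0, 2.0, 102.0], [439.0, 10.0, 111.0]]
tall [392, 207, 2, 4, 6] [392.3 208.2] [[393.0, -523.0, 86.0], [401.0, -520.0, 92.0], [405.0, -517.0, 96.0]]
```

View pics/t16c.png

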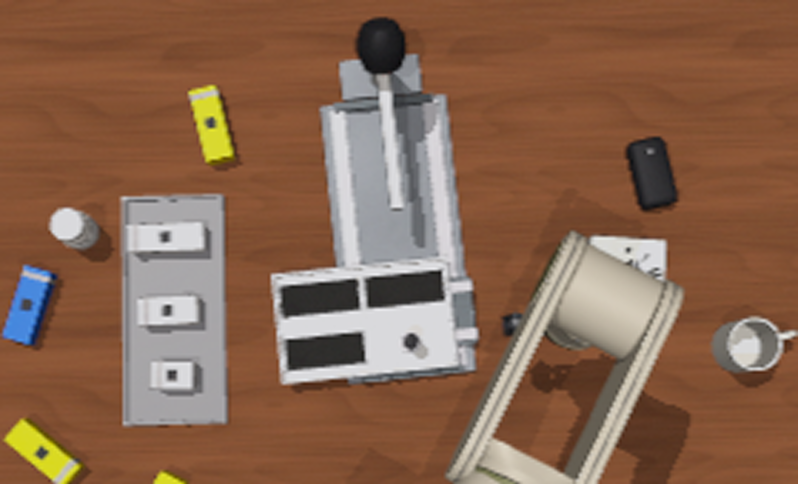

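```bash
python3 -c "
from h import *
X=cloud('top',np.load('pics/t15.npz')['d']);m=(X[...,2]>80)&(X[...,2]<100)&(abs(X[...,0]-511)<45)&(abs(X[...,1]+317)<40)
v,u=np.nonzero(m);Q=ray('top',u,v,90)[:,:2]; c=Q.mean(0);w,V=np.linalg.eigh(np.cov((Q-c).T));print(len(Q),c.round(1),np.degrees(np.arctan2(V[1,1],V[0,1])).round(1))
print(r.hand_in())"
```

```text
52 [ 510.9 -316.3] 170.0
the job is handed in; nothing more can be done
None
```

The job is done and handed in at about 70 s; hand-in gives no verdict.

**What I did**
- I pulled the carrier back, laid the three cartons flat on the rubber spots and turned the selector to the double bar.
- I slid the carrier by its post so each label stopped under the pointer for at least 1.7 s, in the order long, middle, short.
- I turned the selector back to the round dot and laid the cartons back in the stock tray.
- The post check then showed the carrier about 1 mm off its stop, so I pulled it back against the stop once more.

**What the last checks showed**
- **Scan stops:** at each stop the arm position put the label within about 1 mm of the pointer. The camera readings differed by up to about 3 mm where the pointer or its arm partly hid the label.
- **Selector:** the bar measured about 2° from the dot, well inside the 8.6° allowed. In the very last top picture the arm hid it, so that value comes from the picture before, and I did not touch it after that.
- **Cartons:** all three lie flat in the stock tray, with labels near (594, 353), (486, 351) and (392, 345) mm.
- **Carrier:** it met its stop firmly at 20 N and was released there.
- **Mug, mouse, pill bottle and stand:** the mug, mouse and pill bottle look unmoved in the pictures. I never drove the arm against the scanner stand, but its contact force was not measured directly.

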